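# Rock the culture tray over, with a steady dwell at the index

## Robot

A 7-joint arm with a two-finger parallel gripper is mounted at the origin on the work surface. World frame = base frame: x ahead of the robot, y to its left, z up, the work surface at z = 0. Lengths are in mm, angles in rad, forces in N, time in s.
With the tool pointing down it reaches from about 425 to 825 mm from the base axis. Payload 3.6 kg.
Tool frame: the origin (TCP) lies midway between the tips of the shut fingers; the grasp point (between the pads) lies 19 mm behind it (robot.hold_point_z is the distance from the TCP to the grasp point, in mm); z points along the fingers, y is the line along which they close (so a half turn about z gives the same grasp; the last joint's range is limited). The gripper opens to 93 mm and grips with 3 to 60 N. Pads are 15 mm wide; open, the fingers measure 128 mm over their backs; the gripper's body (75 mm by 188 mm) begins 65 mm behind the grasp point.
Start: joints at [-0.026, 0.615, -0.013, 1.423, 0.008, 1.103, -0.04], TCP at [649.971, 0.024, 218.64] pointing down, gripper open.
Joint ranges: [-3.12, 3.12], [-0.3, 2.06], [-1.34, 1.32], [0.26, 2.42], [-1.36, 4.5], [0.01, 1.98], [-2.84, 2.84]. Speed limits (rad/s): [2.79, 2.79, 3.14, 3.14, 3.14, 3.14, 3.14].

## Interface

Orientations are given as a unit quaternion [w, x, y, z].
In Python, from plant import robot gives the robot as it stands.
- The arm moves only by the tool step_arm, never from a script. Its argument "commands" is a list of rows, each a list of 3 entries, a list of its own where there are three numbers: the shift along the tool's x, y, z normalised to -1 to 1, where 1 is 0.08 m, then the turn, a rotation vector about the tool's x, y, z normalised to -1 to 1, where 1 is 2 pi rad, then the closure, from -1 (fully open) to 1 (shut). A call has 1 to 12 rows; each row is the pose to reach, as a shift and turn from the pose commanded when the call began, along the tool's axes at that moment, turning the shorter way round; what a row does not reach only later rows make up. A row lasts 1/8 s, in which the tool goes at most 62.5 mm and 10.7 degrees, less where a joint would pass 70% of its speed; a pose out of reach is approached as far as the arm can. A call with a number of a shift or a turn outside -1 to 1 is refused whole. A call with a gripper value outside its range is refused whole. The fingers move at their own pace and stop on an object; "grip_force" is the grip in N (left out, the last holds). Time passes only in rows, so rows that repeat a pose let the fingers close. It gives the time, the measured TCP pose, the force, the opening and the grip force at its end, in the units of the state.
- robot.state(): the state, without advancing time (a new reading comes with each control period).
- robot.camera(name): name is "scene" or "side" or "wrist"; returns the picture (480x640x3 uint8, red, green, blue); there is no depth.
- robot.get_calibration(name): a dict with "fx", "fy", "cx", "cy" (pixels), "extrinsics" (4x4, takes a point from camera to world coordinates). Camera axes: x right, y up, looking along -z (the intrinsics and any distortion apply to the point x, -y, -z); pixel columns grow to the right and rows downward; lengths in mm; the calibration is good to about 2 mm. A picture is of the moment at which its call begins: read the wrist's pose just before it. get_calibration takes no time and is no camera call; for the wrist camera it gives the pose at the moment of the call.
- robot.close_job(): hands the job in; it is judged then, once.
The state is a dict: "time_s": time; "qpos": joint angles; "qvel": joint speeds; "joint_efforts": joint torques, N m; "tcp_pos": TCP position; "eef_rot": TCP orientation; "contact_force": force on the tool from outside, world axes, zero at the start; "moment": the same for the moment, N m; "gripper_width": opening from 0.0 (shut) to 1.0 (fully open); "grip_force": force on a finger pad.
Only numpy, scipy, OpenCV 4.12 (cv2) and the standard library are available. Lean on these libraries where they do the work, as an engineer would, in place of code of your own. Each camera call takes 0.05 s, during which the arm holds its last target. There are 200 camera calls.

## Task

The tray of the hand-driven see-saw rocker lies tipped on its right-hand stop (as seen from the robot). Working only the black slide handle, swing the tray up until its pointer stands at the brass index and keep it balanced there for six seconds without a break, then lower it gently onto the left-hand stop and let go, leaving it resting there. Do not touch the tray or its load or the index, never let the tray bang onto a stop, and leave the glassware around the rocker where it stands.

Things in the scene. Friction and masses are not known exactly. Their poses are not given: they have to be found in the camera images.
- rocker: Fixed white base of a see-saw rocker, 310 x 370 x 20 mm. Origin on the table below the tray's axle; x along the axle away from the robot (base from -180 to +130 mm), y left along the slide track, z up. Axle height 110 mm. Bearing plates at x = -83..-75 and 75..83 mm, 128 mm high; scale arc on thin posts at x = +100 mm, radius 152 mm about the axle.
- slide (a joint): Slide handle position, m: 0 mid-track, positive to the base's +y (left), stops at +-0.085; 2 N dry friction, stays where left. Starts at -0.055. It moves the tray only through a gear (10 rad per metre) and a soft spring: torque on the tray towards +tilt (see tray) is about 0.13 N m/rad x (10 x slide - tilt).
- slide_grip (a point): Middle of the handle: an upright black block 24 mm along y, 32 mm along x, top 93 mm above the table, on a 50 mm square steel shoe with its top at 45 mm. The point is 72 mm above the table, at x = -150 mm, y = slide in the base's frame. Take it from above, fingers closing along the base's y.
- tray: Loaded steel see-saw tray, 320 mm along y, 130 along x; not to be touched. Origin on the axle, z up through the load. Tilt, rad: 0 level, + = +y (left) end down; stops at -0.30 (right, start) and +0.30 (left). Top-heavy: tips over unless continually corrected. Nominal inertia 0.0109 kg m2, gravity torque 0.159 N m x sin(tilt) towards falling (+-16 %), uneven load up to +-0.04 N m, little friction.
- pointer_tip (a point): Tip of the tray's upright black pointer rod, 130 mm from the axle, at x = +100 mm; it leans with the tray, so its y in the base's frame is 130 mm x sin(tilt). Reaching a stop slower than 0.35 rad/s (45 mm/s at this tip) is gentle.
- index (a joint): Angle at which the brass index rider stands on the scale arc, rad, measured like the tray's tilt: the pointer stands exactly at the index when tilt = index. The index stays put; not to be touched.
- index_tip (a point): The point where the pointer's tip is when the pointer stands at the brass index (130 mm from the axle). 10 mm between the tips is 0.077 rad of tilt. The six seconds count while the tips are less than 13 mm (0.1 rad) apart.
- media_bottle: Bystander: capped glass bottle, 68 mm diameter, 150 mm high, origin under its centre.
- beaker: Bystander: glass beaker, 80 mm diameter, 100 mm high, origin under its centre.
- jar: Bystander: white jar, 60 mm diameter, 80 mm high, origin under its centre.

How it is judged:
By the outcome, as a careful person would: the job done as asked, in the order asked, and still so for the second after the job is handed in, with the robot touching nothing.
It also fails if it takes over 61 s, if anything falls off the work surface, if the arm or the gripper's body presses on something with over 40 N, if the wrist force passes 120 N, or if a joint passes its speed limit or range.

## Working session

There is one attempt and no reset: what is moved stays moved. The work goes in short steps, Python scripts to look and compute and a tool call to move; the robot and the scene stay as the last step left them, time stands still between calls to the robot, and variables do not carry over. Pictures are saved under pics/ and viewed, at most 10 in all, crops included, and the job is handed in when it is done.

Besides the shell and the picture viewer there is one more tool, called after ">>>" as name([rows], argument=value, ...), one row to a line, values as JSON. step_arm: Moves the arm, as the interface text tells. Scaled input: -1 to 1 covers 0.08 m each way for a shift and 2 pi rad each way for a turn. Its arguments: {"type":"object","properties":{"commands":{"type":"array","items":{"type":"array"}},"grip_force":{"type":"number"}},"required":["commands"]}

```bash
ls; mkdir -p pics
python3 - <<'E'
from plant import robot
import cv2
for n in("scene","side"):
    im=robot.camera(n); cv2.imwrite(f"pics/{n}0.png",im[:,:,::-1]); c=robot.get_calibration(n); print(n,c)
print(robot.state())
E
```

```text
pics
scene {'fx': 498.75066163230804, 'fy': 498.75066163230804, 'cx': 307.79714908208535, 'cy': 243.25125074569237, 'extrinsics': array([[-1.33458260e-01, -5.76192026e-01,  8.06344617e-01,
         1.68348932e+03],
       [ 9.91047465e-01, -7.45397006e-02,  1.10764415e-01,
         1.06075271e+02],
       [-3.71688622e-03,  8.13908215e-01,  5.80981586e-01,
         9.29972422e+02],
       [ 0.00000000e+00,  0.00000000e+00,  0.00000000e+00,
         1.00000000e+00]])}
side {'fx': 586.3988540161906, 'fy': 586.3988540161906, 'cx': 319.0867293183934, 'cy': 247.51977285912926, 'extrinsics': array([[ 9.37599511e-01,  2.69780467e-01, -2.19375605e-01,
         3.15647193e+02],
       [-3.47211402e-01,  6.92377653e-01, -6.32500932e-01,
        -9.28212686e+02],
       [-1.87456306e-02,  6.69202276e-01,  7.42843803e-01,
         1.21866333e+03],
       [ 0.00000000e+00,  0.00000000e+00,  0.00000000e+00,
         1.00000000e+00]])}
{'time_s': 0.1, 'qpos': array([-0.02651116,  0.61581814, -0.01264457,  1.42470547,  0.00812933,
        1.103402  , -0.0403808 ]), 'qvel': array([-1.38100628e-03, -1.39343735e-03,  1.00249361e-03, -3.66173084e-03,
        5.94116800e-04, -9.59228990e-05, -3.61516502e-04]), 'joint_efforts': array([ 9.60165453e-04, -4.60037935e+01,  2.10206788e-01, -1.66244763e+01,
       -6.11468428e-02,  1.69380486e-02,  1.02607953e-04]), 'tcp_pos': array([6.49300444e+02, 2.62721645e-02, 2.17610765e+02]), 'eef_rot': array([-0.00079353,  0.70705974,  0.7071529 , -0.00082014]), 'contact_force': array([-0.04730274,  0.07802618,  1.32592215]), 'moment': array([-0.00623232, -0.05004009,  0.0150594 ]), 'grip_force': 0.0, 'gripper_width': 1.0011602116923668}
```

View pics/scene0.png

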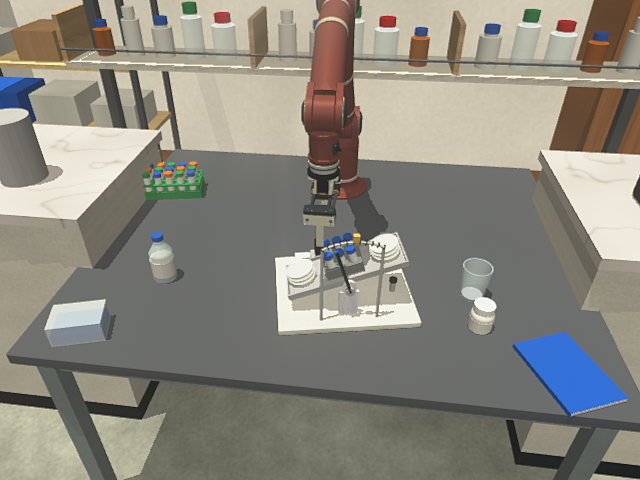

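View pics/side0.png

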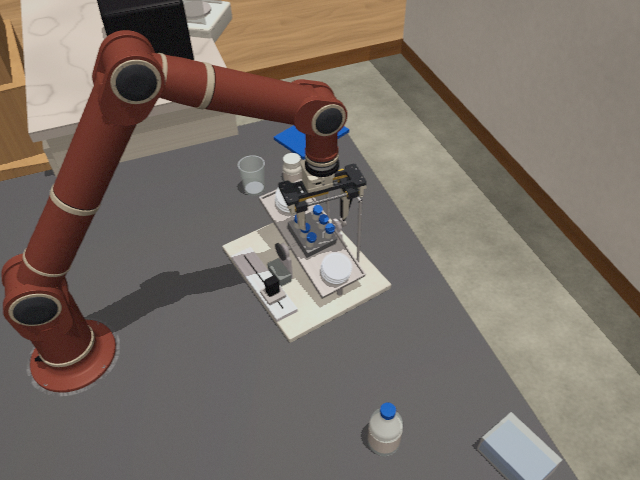

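The scene view shows the base (275–420, 255–331), the brass rider near (357,238) and the pointer around (340–348, 255–290). The side view shows the black handle at (271,285) and base corners at about (223,247), (300,340) and (389,285). Next I'll zoom in.

```bash
cat > h.py <<'E'
import numpy as np
from plant import robot
def ray(n,uv,c=None):
    c=c or robot.get_calibration(n);E=c["extrinsics"]
    d=E[:3,:3]@np.array([(uv[0]-c["cx"])/c["fx"],-(uv[1]-c["cy"])/c["fy"],-1]);return E[:3,3],d
def onz(n,uv,z):
    o,d=ray(n,uv);return o+d*(z-o[2])/d[2]
def proj(n,P):
    c=robot.get_calibration(n);E=c["extrinsics"];p=E[:3,:3].T@(np.array(P)-E[:3,3])
    return np.array([c["cx"]+c["fx"]*p[0]/-p[2],c["cy"]-c["fy"]*p[1]/-p[2]])
E
python3 - <<'E'
from h import *
import cv2
a=cv2.imread("pics/scene0.png")[225:340,265:430]; b=cv2.imread("pics/side0.png")[180:345,215:395]
cv2.imwrite("pics/a.png",cv2.resize(a,None,fx=4.8,fy=4.8,interpolation=cv2.INTER_CUBIC))
cv2.imwrite("pics/b.png",cv2.resize(b,None,fx=3.6,fy=3.6,interpolation=cv2.INTER_CUBIC))
for uv in[(223,247),(300,340),(389,285)]:print(onz("side",uv,20))
for uv in[(280,331),(420,323)]:print(onz("scene",uv,10))
print(onz("side",(271,279),93))
E
```

```text
[422.64231127 190.71482579  20.        ]
[ 522.51572514 -172.33154674   20.        ]
[793.25158801 -96.21576377  20.        ]
[797.11265451 -88.20006076  10.        ]
[721.80853882 266.44397612  10.        ]
[501.03844249 -24.7590088   93.        ]
```

View pics/a.png

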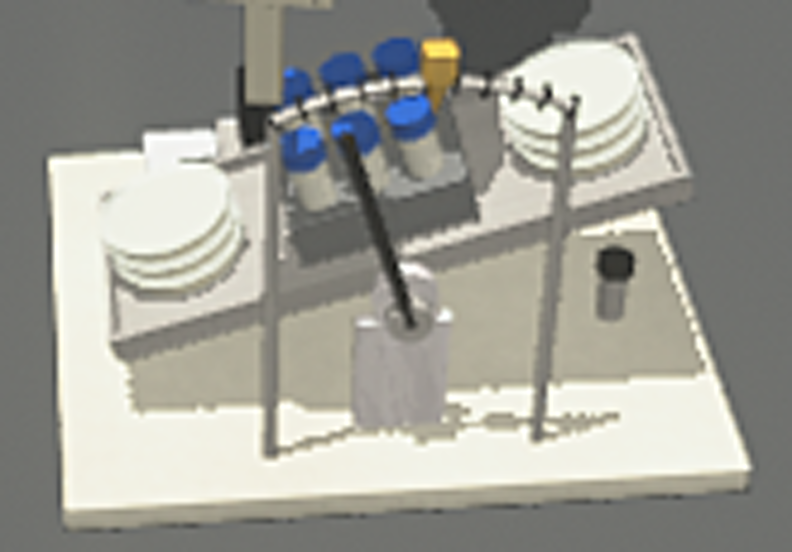

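View pics/b.png

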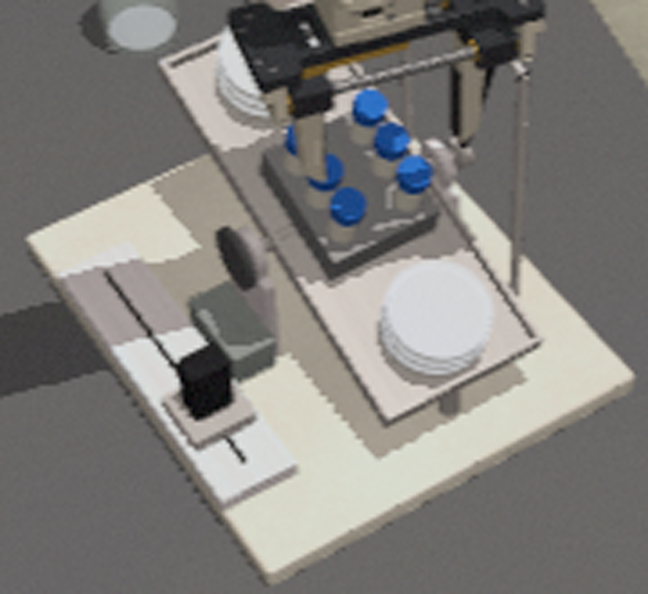

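The crops give clear base corners and a handle top at about (272,281) in the side view. In the scene view the rider runs from about (357,236) to (356,247) and the pointer tip is at (336.5,251.7).

Run:
```python
from h import *
from scipy.optimize import least_squares
A=lambda u,v:(265+u/4.8,225+v/4.8); B=lambda u,v:(215+u/3.6,180+v/3.6)
obs=[("side",B(27,240),(-180,185)),("side",B(270,575),(-180,-185)),("side",B(633,375),(130,-185)),
("scene",A(65,513),(130,-185)),("scene",A(748,470),(130,185)),("scene",A(48,158),(-180,-185))]
def W(p,l):
    c,s=np.cos(p[2]),np.sin(p[2]);return np.array([p[0]+c*l[0]-s*l[1],p[1]+s*l[0]+c*l[1],l[2]])
f=lambda p:np.concatenate([proj(n,W(p,(*l,20)))-uv for n,uv,l in obs])
r=least_squares(f,[620,20,.2],loss="soft_l1");p=r.x;print(p,f(p).round(1))
R=np.array([[np.cos(p[2]),-np.sin(p[2])],[np.sin(p[2]),np.cos(p[2])]])
def loc(P):return R.T@(P[:2]-p[:2])
def onx(n,uv,x=100):
    o,d=ray(n,uv);o2=R.T@(o[:2]-p[:2]);d2=R.T@d[:2];t=(x-o2[0])/d2[0];return o2[1]+t*d2[1],o[2]+t*d[2]
for nm,uv in[("idx top",(440,45)),("idx mid",(438,80)),("idx tip",(436,108)),("ptr tip",(343,128)),("ptr mid",(378,225)),("hub",(408,318))]:
    y,z=onx("scene",A(*uv));print(nm,round(y,1),round(z,1),"ang",np.arctan2(y,z-110),"r",np.hypot(y,z-110))
h=loc(onz("side",B(205,362),93));print("handle",h)
print("grip world",W(p,(-150,-55,72)),"stop ends",W(p,(-150,85,72)))
np.save("p.npy",p)
```

```text
[6.38217983e+02 5.92363931e+01 2.14754456e-01] [-0.4 -2.4  0.2 -1.2  1.8 -1.1 -1.4 -1.8  0.2 -1.6 -1.  -1.5]
idx top 8.6 281.3 ang 0.0500335228913216 r 171.52937934023652
idx mid 8.7 260.8 ang 0.057665512598933245 r 151.05005699178452
idx tip 8.6 244.1 ang 0.06413601831045987 r 134.36444069026027
ptr tip -36.7 234.9 ang -0.286053254552481 r 130.14040726208046
ptr mid -17.1 172.9 ang -0.2659103705772742 r 65.14501295762689
hub 1.0 109.7 ang 1.8371014820775549 r 1.0525454388324746
handle [-152.41059999  -58.41304598]
grip world [503.38458509 -26.46631795  72.        ] stop ends [473.54953066 110.31770717  72.        ]
```

Base pose is (638, 59, yaw 0.215). The index is at about +0.05 rad, allowing for the pointer reading −0.286 where it should read −0.30. I'll retreat and turn above the handle.

>>> step_arm([
  [[-0.1,-0.5,0],[0,0,0],-1],
  [[-0.355,-1,0],[0,0,0],-1],
  [[-0.355,-1,0],[0,0,0.03],-1],
  [[-0.355,-1,0],[0,0,0.06],-1],
  [[-0.355,-1,0],[0,0,0.09],-1],
  [[-0.355,-1,0],[0,0,0.12],-1],
  [[-0.355,-1,0],[0,0,0.15],-1],
  [[-0.355,-1,0],[0,0,0.18],-1],
  [[-0.355,-1,0],[0,0,0.2158],-1],
  [[-0.355,-1,0],[0,0,0.2158],-1],
  [[-0.355,-1,0],[0,0,0.2158],-1],
], grip_force=20)

```text
time_s: 1.48
tcp_pos: [569.8, -28.2, 218.4]
eef_rot: [-0.0, 0.994, 0.108, -0.0]
contact_force: [0.2, -0.9, -0.4]
gripper_width: 0.997
grip_force: 0.0
```

>>> step_arm([
  [[-0.4,-0.087,0],[0,0,0],-1],
  [[-0.806,-0.174,0],[0,0,0],-1],
  [[-0.806,-0.174,0],[0,0,0],-1],
  [[-0.806,-0.174,0],[0,0,0],-1],
])

```text
time_s: 1.98
tcp_pos: [504.9, -28.5, 219.0]
eef_rot: [0.0, 0.994, 0.108, 0.001]
contact_force: [0.4, -0.0, 0.9]
gripper_width: 0.999
grip_force: 0.0
```

```bash
cat > vis.py <<'E'
from h import *
import cv2
p=np.load("p.npy");R=np.array([[np.cos(p[2]),-np.sin(p[2])],[np.sin(p[2]),np.cos(p[2])]])
C=robot.get_calibration("scene");E=C["extrinsics"]
V,U=np.mgrid[200:320,290:400]
D=np.stack([(U-C["cx"])/C["fx"],-(V-C["cy"])/C["fy"],-np.ones(U.shape)],-1)@E[:3,:3].T
o2=R.T@(E[:2,3]-p[:2]);D2=D[...,:2]@R
T=(100-o2[0])/D2[...,0];Y=o2[1]+T*D2[...,1];Z=E[2,3]+T*D[...,2]-110
RR=np.hypot(Y,Z);AA=np.arctan2(Y,Z)
def tilt(im,r0=35,r1=122):
    """dark rod pixels cast on the plane x=+100; straight line through the hub"""
    g=im[200:320,290:400].max(2).astype(float)
    m=(g<62)&(RR>r0)&(RR<r1)&(abs(AA)<.42)
    n,lab=cv2.connectedComponents(m.astype(np.uint8))
    best=max(range(1,n),key=lambda i:np.ptp(RR[lab==i]))if n>1 else 0
    k=lab==best
    y,z=Y[k],Z[k];A=np.arctan2(np.sum(y*z),np.sum(z*z))
    return A,k.sum(),np.ptp(RR[k]),np.std(y-z*np.tan(A))
E
python3 - <<'E'
from vis import *
print(tilt(cv2.imread("pics/scene0.png")[:,:,::-1]))
im=robot.camera("scene");print(tilt(im));cv2.imwrite("pics/scene1.png",im[:,:,::-1])
s=robot.state();w=robot.camera("wrist");c=robot.get_calibration("wrist");print(s["tcp_pos"],s["eef_rot"])
cv2.imwrite("pics/w.png",w[:,:,::-1])
m=(w.max(2)<45).astype(np.uint8);n,l,st,ce=cv2.connectedComponentsWithStats(m)
for i in range(1,n):
    if st[i][4]>200:
        P=onz("wrist",ce[i],93);print(st[i],ce[i].round(1),R.T@(P[:2]-p[:2]))
a=cv2.resize(im[215:320,265:430,::-1],None,fx=3,fy=3,interpolation=cv2.INTER_CUBIC)
o=np.zeros((480,800,3),np.uint8);o[:315,:495]=a;b=cv2.resize(w[:,:,::-1],(300,225));o[:225,500:]=b;cv2.imwrite("pics/c.png",o)
E
```

```text
(np.float64(-0.29237327569933186), np.int64(66), np.float64(85.79496250563346), np.float64(1.7599938954033918))
(np.float64(-0.2896117873892102), np.int64(65), np.float64(85.79496250563346), np.float64(1.7652431367167074))
[505.13816635 -28.4559565  218.88141576] [7.93825746e-05 9.94174211e-01 1.07782733e-01 7.16779852e-04]
[297 217  26  42 745] [310.6 234.6] [-146.30450425  -52.96890731]
[    0   282   640   198 49717] [274.8 411.7] [-327.17212198  -17.18424443]
[616 381  24  25 250] [631.4 398.2] [-310.75447704 -368.85169725]
```

View pics/c.png

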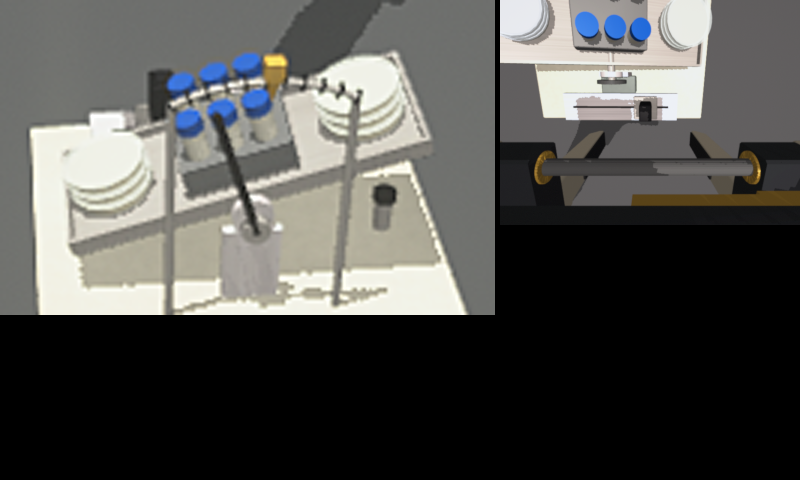

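Pointer reads −0.290 against the stop's −0.30, so the index target in measured terms is about 0.057. The handle is under the open fingers, so I'll descend.

>>> step_arm([
  [[-0.016,-0.022,0.4],[0,0,0],-1],
  [[-0.016,-0.022,0.8],[0,0,0],-1],
  [[-0.016,-0.022,1],[0,0,0],-1],
  [[-0.016,-0.022,1],[0,0,0],-1],
])

```text
time_s: 2.58
tcp_pos: [502.2, -27.0, 137.4]
eef_rot: [-0.0, 0.994, 0.107, -0.001]
contact_force: [1.1, -0.0, 0.5]
gripper_width: 0.999
grip_force: 0.0
```

>>> step_arm([
  [[0,0,0.25],[0,0,0],-1],
  [[0,0,0.5],[0,0,0],-1],
  [[0,0,0.75],[0,0,0],-1],
  [[0,0,1],[0,0,0],-1],
  [[0,0,1],[0,0,0],-1],
])

```text
time_s: 3.2
tcp_pos: [502.6, -27.1, 58.3]
eef_rot: [-0.0, 0.994, 0.107, -0.001]
contact_force: [-0.2, 0.2, 0.2]
gripper_width: 0.999
grip_force: 0.0
```

>>> step_arm([
  [[0,0,0.045],[0,0,0],-1],
  [[0,0,0.045],[0,0,0],0],
  [[0,0,0.045],[0,0,0],1],
  [[0,0,0.045],[0,0,0],1],
  [[0,0,0.045],[0,0,0],1],
  [[0,0,0.045],[0,0,0],1],
  [[0,0,0.045],[0,0,0],1],
  [[0,0,0.045],[0,0,0],1],
], grip_force=25)

```text
time_s: 4.2
tcp_pos: [502.3, -27.0, 55.0]
eef_rot: [-0.0, 0.994, 0.107, -0.0]
contact_force: [-0.6, 3.5, 0.1]
gripper_width: 0.296
grip_force: 1.1
```

Run:
```python
from vis import *
s=robot.state();print({k:s[k] for k in("time_s","tcp_pos","contact_force","gripper_width","grip_force")})
print(R.T@(s["tcp_pos"][:2]-p[:2]))
im=robot.camera("scene");print(tilt(im))
o=np.hstack([cv2.resize(im[200:330,265:430,::-1],None,fx=2.4,fy=2.4),cv2.resize(robot.camera("side")[180:345,215:380,::-1],(400,312))]);cv2.imwrite("pics/d.png",o)
```

```text
{'time_s': 4.2, 'tcp_pos': array([502.33118342, -27.03158128,  55.01715966]), 'contact_force': array([-0.56190377,  3.45738785,  0.11736825]), 'gripper_width': 0.2960265462511455, 'grip_force': 1.1203550174832344}
[-151.14966559  -55.3277907 ]
(np.float64(-0.2896117873892102), np.int64(65), np.float64(85.79496250563346), np.float64(1.7652431367167074))
```

View pics/d.png

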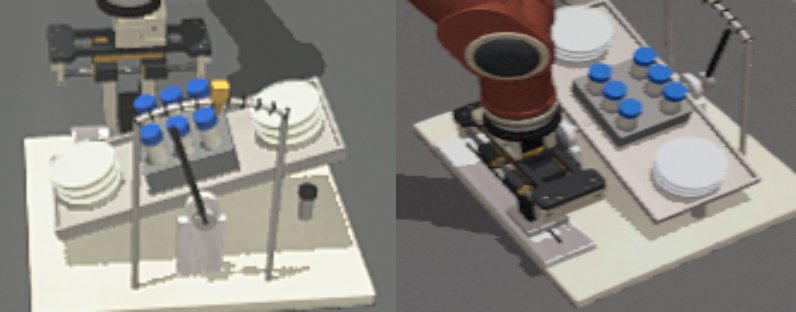

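Fingers are nearly on the handle and the tray hasn't moved. I'll finish closing and bring the slide to about −26, below any possible lift-off.

>>> step_arm([
  [[0,0,0],[0,0,0],1],
  [[0,0,0],[0,0,0],1],
  [[0,0,0],[0,0,0],1],
  [[0,-0.0625,0],[0,0,0],1],
  [[0,-0.125,0],[0,0,0],1],
  [[0,-0.1875,0],[0,0,0],1],
  [[0,-0.25,0],[0,0,0],1],
  [[0,-0.3125,0],[0,0,0],1],
  [[0,-0.375,0],[0,0,0],1],
  [[0,-0.375,0],[0,0,0],1],
  [[0,-0.375,0],[0,0,0],1],
], grip_force=30)

```text
time_s: 5.68
tcp_pos: [495.8, 3.3, 55.0]
eef_rot: [-0.001, 0.994, 0.108, -0.0]
contact_force: [0.9, 1.4, -1.6]
gripper_width: 0.254
grip_force: 30.0
```

```bash
cat > obs.py <<'E'
import sys,json,os
from vis import *
# usage: obs.py nshots 
n=int(sys.argv[1]);L=json.load(open("log.json")) if os.path.exists("log.json") else []
for i in range(n):
    s=robot.state();q=R.T@(s["tcp_pos"][:2]-p[:2]);im=robot.camera("scene");a,k,l,sd=tilt(im)
    L.append([float(s["time_s"]),float(q[1]),float(a)]);print(f"t {s['time_s']:.3f} s {q[1]:.1f} tilt {a:.4f} px {k} len {l:.0f}")
print("F",s["contact_force"].round(1),"w",round(s["gripper_width"],3),"g",round(s["grip_force"],1),"z",s["tcp_pos"][2].round(1))
json.dump(L,open("log.json","w"));cv2.imwrite("pics/last.png",im[:,:,::-1])
E
python3 obs.py 2
```

```text
t 5.675 s -24.3 tilt -0.2891 px 66 len 86
t 5.725 s -24.3 tilt -0.2886 px 67 len 86
F [ 0.7  2.1 -0.9] w 0.254 g 30.0 z 55.0
```

>>> step_arm([
  [[0,-0.025,0],[0,0,0],1],
  [[0,-0.05,0],[0,0,0],1],
  [[0,-0.075,0],[0,0,0],1],
  [[0,-0.1,0],[0,0,0],1],
])

```text
time_s: 6.28
tcp_pos: [494.4, 9.8, 55.0]
eef_rot: [0.0, 0.994, 0.107, 0.0]
contact_force: [1.5, -2.1, -3.8]
gripper_width: 0.258
grip_force: 30.0
```

```bash
python3 obs.py 2
```

```text
t 6.275 s -17.7 tilt -0.2891 px 66 len 86
t 6.325 s -17.2 tilt -0.2898 px 67 len 86
F [ 0.8 -0.4 -3.3] w 0.258 g 30.0 z 55.0
```

>>> step_arm([
  [[0,-0.025,0],[0,0,0],1],
  [[0,-0.05,0],[0,0,0],1],
  [[0,-0.075,0],[0,0,0],1],
  [[0,-0.1,0],[0,0,0],1],
])

```text
time_s: 6.88
tcp_pos: [492.7, 17.9, 55.0]
eef_rot: [0.0, 0.994, 0.107, 0.0]
contact_force: [1.7, -2.2, -4.8]
gripper_width: 0.259
grip_force: 30.0
```

```bash
python3 obs.py 2
```

```text
t 6.875 s -9.3 tilt -0.2891 px 66 len 86
t 6.925 s -8.9 tilt -0.2893 px 68 len 86
F [ 2.1 -1.5 -4.2] w 0.253 g 30.0 z 55.0
```

>>> step_arm([
  [[0,-0.025,0],[0,0,0],1],
  [[0,-0.05,0],[0,0,0],1],
  [[0,-0.075,0],[0,0,0],1],
  [[0,-0.1,0],[0,0,0],1],
])

```text
time_s: 7.48
tcp_pos: [490.9, 25.8, 55.0]
eef_rot: [0.0, 0.994, 0.107, 0.0]
contact_force: [2.9, -1.7, -5.0]
gripper_width: 0.261
grip_force: 30.0
```

```bash
python3 obs.py 2
```

```text
t 7.475 s -1.3 tilt -0.2898 px 67 len 86
t 7.525 s -0.9 tilt -0.2892 px 66 len 86
F [ 2.6 -1.1 -5.4] w 0.258 g 30.0 z 55.0
```

>>> step_arm([
  [[0,-0.025,0],[0,0,0],1],
  [[0,-0.05,0],[0,0,0],1],
  [[0,-0.075,0],[0,0,0],1],
  [[0,-0.1,0],[0,0,0],1],
])

```text
time_s: 8.07
tcp_pos: [489.3, 33.6, 55.0]
eef_rot: [0.0, 0.994, 0.107, 0.0]
contact_force: [3.4, -2.3, -6.6]
gripper_width: 0.257
grip_force: 30.0
```

```bash
python3 obs.py 3
```

```text
t 8.075 s 6.7 tilt -0.2883 px 64 len 86
t 8.125 s 7.1 tilt -0.2888 px 63 len 86
t 8.175 s 7.1 tilt -0.2883 px 64 len 86
F [ 3.5 -1.  -6.1] w 0.258 g 30.0 z 55.0
```

>>> step_arm([
  [[0,-0.025,0],[0,0,0],1],
  [[0,-0.05,0],[0,0,0],1],
  [[0,-0.075,0],[0,0,0],1],
  [[0,-0.075,0],[0,0,0],1],
])

```text
time_s: 8.72
tcp_pos: [487.9, 39.8, 55.0]
eef_rot: [-0.0, 0.994, 0.107, 0.0]
contact_force: [4.1, -0.9, -6.9]
gripper_width: 0.253
grip_force: 30.0
```

```bash
python3 obs.py 3
```

```text
t 8.725 s 13.0 tilt -0.2886 px 64 len 86
t 8.775 s 13.0 tilt -0.2879 px 63 len 86
t 8.825 s 13.0 tilt -0.2884 px 62 len 86
F [ 4.1 -0.8 -6.5] w 0.256 g 30.0 z 55.0
```

>>> step_arm([
  [[0,-0.025,0],[0,0,0],1],
  [[0,-0.05,0],[0,0,0],1],
  [[0,-0.075,0],[0,0,0],1],
  [[0,-0.075,0],[0,0,0],1],
])

```text
time_s: 9.38
tcp_pos: [486.7, 45.6, 55.0]
eef_rot: [-0.0, 0.994, 0.107, 0.0]
contact_force: [4.6, -0.8, -7.4]
gripper_width: 0.256
grip_force: 30.0
```

```bash
python3 obs.py 3
```

```text
t 9.375 s 19.0 tilt -0.2883 px 64 len 86
t 9.425 s 18.9 tilt -0.2883 px 64 len 86
t 9.475 s 19.0 tilt -0.2888 px 63 len 86
F [ 4.2 -0.5 -7.7] w 0.257 g 30.0 z 55.0
```

>>> step_arm([
  [[0,-0.025,0],[0,0,0],1],
  [[0,-0.05,0],[0,0,0],1],
  [[0,-0.075,0],[0,0,0],1],
  [[0,-0.075,0],[0,0,0],1],
])

```text
time_s: 10.02
tcp_pos: [485.4, 51.2, 55.0]
eef_rot: [-0.0, 0.994, 0.107, 0.0]
contact_force: [4.7, -0.4, -8.2]
gripper_width: 0.253
grip_force: 30.0
```

```bash
python3 obs.py 3
cat > ctl.py <<'E'
"""fit theta''=a*s+c*theta+d on the log, then plan row targets. usage: plan(T, ...)"""
import numpy as np,json
from scipy.optimize import least_squares,lsq_linear
A=.1193;TAU=.05;DT=.0125     # rad/s^2 per mm, arm lag
def sim(x0,w0,sl0,c,d,u):    # u: commanded slide per DT
    th,w,sl=x0,w0,sl0;o=[]
    for v in u:
        sl+=DT/TAU*(v-sl);w+=DT*(A*sl+c*th+d);th+=DT*w;o.append((th,w,sl))
    return np.array(o)
def fit(cmd,obs):
    """cmd: [(t,s)] commanded knots; obs: [(t,theta)]"""
    ct,cs=np.array(cmd).T;ot,oth=np.array(obs).T;t=np.arange(ot[0],ot[-1]+.02,DT)
    u=np.interp(t,ct,cs)
    g=lambda q:np.r_[0,sim(q[0],q[1],np.interp(ot[0]-TAU,ct,cs),q[3],q[2],u)[:,0]]
    f=lambda q:np.r_[(np.interp(ot,np.r_[t[0],t+DT],np.r_[q[0],g(q)[1:]])-oth)/.0012,(q[3]-2.7)/1.2,(q[2]+3.2)/1.5]
    r=least_squares(f,[oth[0],0,-3.,2.7]);q=r.x
    e=sim(q[0],q[1],np.interp(ot[0]-TAU,ct,cs),q[3],q[2],u[:max(1,int(round((ot[-1]-ot[0])/DT)))])[-1]
    return q,e,f(q)[:len(ot)]*.0012
def plan(x,w,sl,c,d,T,s0,K=8,lead=4,wr=.006,wv=.25,N=128):
    # lead: DT steps of hold before the first row (remaining camera time)
    def U(k):
        v=np.r_[s0,k];return np.interp(np.arange(N)*DT,lead*DT+.125*np.arange(K+1),v)
    base=sim(x,w,sl,c,d,U(np.full(K,s0)))
    J=np.stack([(sim(x,w,sl,c,d,U(s0+10*np.eye(K)[i]))-base) for i in range(K)],-1)/10
    Dm=np.eye(K)-np.eye(K,k=-1)
    M=np.vstack([J[:,0],wv*J[:,1],3*J[-20:,0],2*J[-20:,1],wr*Dm*1.0]);
    b=np.r_[T-base[:,0],-wv*base[:,1],3*(T-base[-20:,0]),-2*base[-20:,1],np.zeros(K)]
    k=lsq_linear(M,b,(-80-s0,80-s0)).x+s0
    return k,sim(x,w,sl,c,d,U(k))
if __name__=="__main__":
    for x,w,s in((-.28,.1,27),(0.02,.1,24)):
        k,y=plan(x,w,s,2.7,-.1193*27+.3*2.7,.057,s);print(k.round(1),y[::10,0].round(3),abs(y[:,1]).max().round(2))
E
time python3 ctl.py
```

```text
t 10.025 s 24.7 tilt -0.2883 px 64 len 86
t 10.075 s 24.7 tilt -0.2883 px 64 len 86
t 10.125 s 24.7 tilt -0.2883 px 64 len 86
F [ 5.8 -0.3 -9. ] w 0.256 g 30.0 z 55.1
[71.7 21.7  0.6  5.1 13.1 16.3 16.2 18.4] [-0.279 -0.264 -0.211 -0.121 -0.044  0.002  0.026  0.04   0.048  0.052
  0.054  0.056  0.056] 0.75
[10.7 14.6 18.6 19.5 19.2 18.9 18.8 18.9] [0.021 0.038 0.053 0.058 0.058 0.057 0.057 0.057 0.057 0.057 0.057 0.057
 0.057] 0.15
real	0m0.458s
user	0m0.916s
sys	0m0.057s
```

>>> step_arm([
  [[0,-0.025,0],[0,0,0],1],
  [[0,-0.05,0],[0,0,0],1],
  [[0,-0.0625,0],[0,0,0],1],
  [[0,-0.0625,0],[0,0,0],1],
])

```text
time_s: 10.68
tcp_pos: [484.5, 55.8, 55.0]
eef_rot: [0.0, 0.994, 0.107, 0.0]
contact_force: [4.9, -1.4, -9.3]
gripper_width: 0.259
grip_force: 30.0
```

```bash
python3 obs.py 3
```

```text
t 10.675 s 29.4 tilt -0.2754 px 65 len 86
t 10.725 s 29.4 tilt -0.2692 px 61 len 86
t 10.775 s 29.4 tilt -0.2617 px 63 len 86
F [ 4.7 -1.2 -9. ] w 0.259 g 30.0 z 55.0
```

```bash
sed -i 's|(q\[2\]+3.2)/1.5|(q[2]-.29*q[3]+3.2)/.15|' ctl.py
cat > next.py <<'E'
"""next.py t0 s0 wr T [row tool-y values of last call]: log the commands, observe, fit, plan"""
import sys,json
from ctl import *
def go(nshots,rows,T,wr,t_fit,wv=.25):
    cmd=json.load(open("cmd.json"))
    t,s=cmd[-1]
    if rows:
        t=OBS_END();cmd.append([t,s])
        for i,r in enumerate(rows):cmd.append([t+.125*(i+1),s-80*r])
        json.dump(cmd,open("cmd.json","w"))
    if nshots:
        sys.argv=["",str(nshots)];exec(open("obs.py").read(),{"__name__":"x"})
    L=json.load(open("log.json"));ob=[(l[0],l[2]) for l in L if l[0]>=t_fit]
    cm=cmd+[[cmd[-1][0]+9,cmd[-1][1]]]
    q,e,res=fit(cm,ob);s=cmd[-1][1]
    print("fit c %.2f d %.3f s_eq(T) %.1f  now th %.3f w %.3f sl %.1f"%(q[3],q[2],-(q[2]+q[3]*T)/A,*e),"cmd",round(s,1),"res mrad",(res[-6:]*1e3).round(1))
    k,y=plan(*e,q[3],q[2],T,s,wr=wr,wv=wv)
    print("rows tool-y",(-(k-s)/80).round(3).tolist());print("pred th",y[4::10,0].round(3),"w",y[4::10,1].round(2))
def OBS_END():
    return json.load(open("log.json"))[-1][0]+.05
if __name__=="__main__":
    a=json.loads(sys.argv[1]);go(*a)
E
python3 - <<'E'
import json
json.dump([[10.1,24.5],[10.175,24.5],[10.3,26.5],[10.425,28.5],[10.55,29.4],[10.675,29.4]],open("cmd.json","w"))
E
for w in .006 .02 .04; do python3 next.py "[0,[],0.057,$w,10.6]"; done
```

```text
Traceback (most recent call last):
  File "next.py", line 22, in <module>
    a=json.loads(sys.argv[1]);go(*a)
json.decoder.JSONDecodeError: Expecting value: line 1 column 13 (char 12)
Traceback (most recent call last):
  File "next.py", line 22, in <module>
    a=json.loads(sys.argv[1]);go(*a)
json.decoder.JSONDecodeError: Expecting value: line 1 column 13 (char 12)
Traceback (most recent call last):
  File "next.py", line 22, in <module>
    a=json.loads(sys.argv[1]);go(*a)
json.decoder.JSONDecodeError: Expecting value: line 1 column 13 (char 12)
```

```bash
for w in 0.006 0.02 0.04; do python3 next.py "[0,[],0.057,$w,10.6]"; done
```

```text
fit c 2.70 d -2.415 s_eq(T) 18.9  now th -0.262 w 0.153 sl 29.4 cmd 29.4 res mrad [-0.   0.1 -0. ]
rows tool-y [-0.378, 0.135, 0.333, 0.276, 0.192, 0.159, 0.161, 0.136]
pred th [-0.251 -0.219 -0.147 -0.067 -0.012  0.019  0.036  0.045  0.05   0.053
  0.055  0.056  0.056] w [ 0.18  0.38  0.67  0.57  0.34  0.18  0.1   0.06  0.03  0.02  0.01  0.
 -0.  ]
fit c 2.70 d -2.415 s_eq(T) 18.9  now th -0.262 w 0.153 sl 29.4 cmd 29.4 res mrad [-0.   0.1 -0. ]
rows tool-y [-0.135, -0.013, 0.13, 0.213, 0.233, 0.216, 0.182, 0.138]
pred th [-0.251 -0.223 -0.175 -0.113 -0.053 -0.005  0.025  0.042  0.049  0.053
  0.055  0.056  0.056] w [ 0.18  0.29  0.45  0.51  0.44  0.32  0.19  0.09  0.04  0.02  0.01  0.
 -0.01]
fit c 2.70 d -2.415 s_eq(T) 18.9  now th -0.262 w 0.153 sl 29.4 cmd 29.4 res mrad [-0.   0.1 -0. ]
rows tool-y [-0.056, -0.003, 0.079, 0.147, 0.187, 0.198, 0.184, 0.152]
pred th [-0.251 -0.224 -0.185 -0.135 -0.083 -0.036 -0.     0.024  0.039  0.049
  0.055  0.058  0.057] w [ 0.18  0.26  0.36  0.42  0.41  0.34  0.25  0.16  0.1   0.06  0.04  0.01
 -0.01]
```

>>> step_arm([
  [[0,-0.056,0],[0,0,0],1],
  [[0,-0.003,0],[0,0,0],1],
  [[0,0.079,0],[0,0,0],1],
])

```text
time_s: 11.2
tcp_pos: [485.5, 50.7, 55.0]
eef_rot: [-0.001, 0.994, 0.108, -0.0]
contact_force: [4.4, 3.5, -8.9]
gripper_width: 0.257
grip_force: 30.0
```

```bash
python3 next.py "[2,[-0.056,-0.003,0.079],0.057,0.02,10.6]"
```

```text
t 11.200 s 24.2 tilt -0.1666 px 63 len 85
t 11.250 s 22.5 tilt -0.1541 px 64 len 85
F [ 5.3  1.6 -9.8] w 0.258 g 30.0 z 55.1
fit c 1.75 d -2.876 s_eq(T) 23.3  now th -0.153 w 0.279 sl 23.9 cmd 23.1 res mrad [-0.   0.3 -0.2 -0.9  0.8]
rows tool-y [-0.084, -0.04, 0.019, 0.051, 0.055, 0.044, 0.025, 0.002]
pred th [-0.137 -0.106 -0.072 -0.035 -0.002  0.024  0.04   0.049  0.052  0.055
  0.056  0.057  0.056] w [ 0.26  0.25  0.29  0.29  0.24  0.17  0.1   0.05  0.02  0.01  0.01  0.
 -0.  ]
```

>>> step_arm([
  [[0,-0.084,0],[0,0,0],1],
  [[0,-0.04,0],[0,0,0],1],
  [[0,0.019,0],[0,0,0],1],
])

```text
time_s: 11.68
tcp_pos: [486.0, 48.7, 55.1]
eef_rot: [-0.0, 0.994, 0.108, 0.0]
contact_force: [4.1, 3.6, -8.6]
gripper_width: 0.26
grip_force: 30.0
```

```bash
python3 next.py "[2,[-0.084,-0.04,0.019],0.057,0.02,10.6]"
```

```text
t 11.675 s 22.1 tilt -0.0470 px 58 len 86
t 11.725 s 21.1 tilt -0.0316 px 76 len 86
F [ 5.5  1.9 -8.2] w 0.258 g 30.0 z 55.0
fit c 1.79 d -2.899 s_eq(T) 23.4  now th -0.033 w 0.255 sl 22.1 cmd 21.6 res mrad [ 0.4  0.2 -0.9  0.4  1.3 -1.1]
rows tool-y [0.016, 0.017, 0.008, -0.004, -0.013, -0.019, -0.021, -0.023]
pred th [-0.017  0.009  0.028  0.041  0.049  0.053  0.055  0.056  0.056  0.057
  0.057  0.057  0.057] w [ 0.23  0.19  0.13  0.08  0.05  0.02  0.01  0.01  0.    0.    0.    0.
 -0.  ]
```

>>> step_arm([
  [[0,0.016,0],[0,0,0],1],
  [[0,0.017,0],[0,0,0],1],
  [[0,0.008,0],[0,0,0],1],
])

```text
time_s: 12.15
tcp_pos: [486.3, 47.1, 55.0]
eef_rot: [0.0, 0.994, 0.107, 0.0]
contact_force: [5.3, 0.1, -9.8]
gripper_width: 0.256
grip_force: 30.0
```

```bash
python3 next.py "[2,[0.016,0.017,0.008],0.057,0.02,10.6]"
```

```text
t 12.150 s 20.5 tilt 0.0322 px 72 len 85
t 12.200 s 20.5 tilt 0.0375 px 70 len 85
F [ 6.2  0.6 -9.5] w 0.256 g 30.0 z 55.0
fit c 1.59 d -2.933 s_eq(T) 23.8  now th 0.036 w 0.043 sl 20.8 cmd 20.9 res mrad [-0.8  0.6  1.2 -1.5  1.5 -1.2]
rows tool-y [-0.055, -0.06, -0.048, -0.035, -0.029, -0.027, -0.03, -0.035]
pred th [0.038 0.038 0.038 0.041 0.045 0.05  0.053 0.055 0.056 0.056 0.057 0.057
 0.057] w [ 0.02 -0.01  0.01  0.03  0.04  0.03  0.02  0.01  0.01  0.    0.    0.
 -0.  ]
```

>>> step_arm([
  [[0,-0.03,0],[0,0,0],1],
  [[0,-0.04,0],[0,0,0],1],
  [[0,-0.035,0],[0,0,0],1],
])

```text
time_s: 12.62
tcp_pos: [485.8, 49.6, 55.0]
eef_rot: [0.0, 0.994, 0.107, 0.0]
contact_force: [5.2, 0.5, -8.9]
gripper_width: 0.255
grip_force: 30.0
```

```bash
python3 next.py "[3,[-0.03,-0.04,-0.035],0.057,0.02,11.1]"
```

```text
t 12.625 s 23.1 tilt 0.0637 px 68 len 85
t 12.675 s 23.1 tilt 0.0658 px 69 len 85
t 12.725 s 23.1 tilt 0.0682 px 73 len 85
F [ 4.5 -0.9 -8.6] w 0.257 g 30.0 z 55.0
fit c 2.88 d -2.855 s_eq(T) 22.6  now th 0.070 w 0.089 sl 23.7 cmd 23.7 res mrad [-3.   2.2  0.9 -2.1 -0.4  1.4]
rows tool-y [0.101, 0.091, 0.051, 0.017, -0.001, -0.004, 0.001, 0.012]
pred th [0.076 0.088 0.094 0.09  0.082 0.072 0.065 0.061 0.059 0.058 0.057 0.057
 0.057] w [ 0.1   0.09  0.01 -0.05 -0.08 -0.07 -0.05 -0.02 -0.01 -0.01 -0.   -0.
  0.  ]
```

```bash
sed -i 's|/.0012,(q|/.002,(q|;s|\*.0012|*.002|;s|+3.2)/.15|+3.2)/.3|' ctl.py
python3 - <<'E'
s=open("next.py").read()
s=s.replace('''    ob=''','''    ob=''').replace('''    L=json.load(open("log.json"));''','''    L=json.load(open("log.json"))
    if nshots: cmd+=[[L[-2][0],L[-2][1]],[L[-1][0],L[-1][1]]];json.dump(cmd,open("cmd.json","w"))
    ''')
open("next.py","w").write(s)
import json
c=json.load(open("cmd.json"));L=json.load(open("log.json"))
c+=[l[:2] for l in L if l[0]>=10.6 and all(abs(l[0]-x[0])>.001 for x in c)]
c.sort();
for x in c: print(x)
json.dump(c,open("cmd.json","w"))
E
python3 next.py "[0,[],0.057,0.02,11.1]";python3 next.py "[0,[],0.057,0.02,11.6]"
```

```text
[10.1, 24.5]
[10.175, 24.5]
[10.3, 26.5]
[10.425, 28.5]
[10.55, 29.4]
[10.675, 29.4]
[10.725, 29.431847030990298]
[10.775, 29.447582975584506]
[10.825000000000001, 29.4]
[10.950000000000001, 33.879999999999995]
[11.075000000000001, 29.639999999999997]
[11.200000000000001, 23.08]
[11.25, 22.54101382958634]
[11.3, 23.08]
[11.425, 29.799999999999997]
[11.55, 26.279999999999998]
[11.675, 21.56]
[11.725, 21.144674526340005]
[11.775, 21.56]
[11.9, 20.279999999999998]
[12.025, 20.2]
[12.15, 20.919999999999998]
[12.2, 20.491275937479184]
[12.25, 20.919999999999998]
[12.375, 23.319999999999997]
[12.5, 24.119999999999997]
[12.625, 23.72]
[12.675, 23.064045072532792]
[12.725, 23.065665384701248]
fit c 2.95 d -2.849 s_eq(T) 22.5  now th 0.070 w 0.088 sl 23.2 cmd 23.1 res mrad [-2.8  2.   0.7 -2.2 -0.4  1.5]
rows tool-y [0.09, 0.079, 0.04, 0.009, -0.007, -0.01, -0.005, 0.005]
pred th [0.076 0.087 0.092 0.088 0.08  0.071 0.065 0.061 0.059 0.058 0.057 0.057
 0.057] w [ 0.1   0.08  0.01 -0.05 -0.07 -0.06 -0.04 -0.02 -0.01 -0.01 -0.   -0.
  0.  ]
fit c 1.88 d -2.801 s_eq(T) 22.6  now th 0.070 w 0.086 sl 23.2 cmd 23.1 res mrad [-2.3  1.2 -0.  -2.  -0.2  1.6]
rows tool-y [0.082, 0.07, 0.033, 0.004, -0.01, -0.012, -0.006, 0.004]
pred th [0.075 0.086 0.091 0.087 0.079 0.07  0.064 0.06  0.059 0.058 0.057 0.057
 0.057] w [ 0.09  0.07  0.   -0.05 -0.07 -0.06 -0.04 -0.02 -0.01 -0.01 -0.   -0.
  0.  ]
```

>>> step_arm([
  [[0,0.07,0],[0,0,0],1],
  [[0,0.06,0],[0,0,0],1],
  [[0,0.03,0],[0,0,0],1],
])

```text
time_s: 13.15
tcp_pos: [486.4, 46.6, 55.1]
eef_rot: [0.001, 0.994, 0.107, 0.0]
contact_force: [6.7, -0.5, -10.5]
gripper_width: 0.258
grip_force: 30.0
```

```bash
python3 next.py "[3,[0.07,0.06,0.03],0.057,0.02,11.6]"
```

```text
t 13.150 s 20.0 tilt 0.0917 px 69 len 85
t 13.200 s 20.6 tilt 0.0906 px 67 len 85
t 13.250 s 20.5 tilt 0.0909 px 70 len 85
F [ 5.1 -0.2 -9.5] w 0.257 g 30.0 z 55.0
fit c 2.01 d -2.806 s_eq(T) 22.6  now th 0.090 w -0.038 sl 20.5 cmd 20.5 res mrad [-2.2 -0.3  1.5  0.9  0.7 -1.3]
rows tool-y [-0.023, -0.036, -0.039, -0.037, -0.032, -0.029, -0.026, -0.025]
pred th [0.087 0.079 0.072 0.065 0.061 0.059 0.058 0.057 0.057 0.057 0.057 0.057
 0.057] w [-0.05 -0.06 -0.06 -0.04 -0.03 -0.01 -0.01 -0.   -0.   -0.   -0.   -0.
  0.  ]
```

>>> step_arm([
  [[0,-0.015,0],[0,0,0],1],
  [[0,-0.03,0],[0,0,0],1],
  [[0,-0.033,0],[0,0,0],1],
])

```text
time_s: 13.68
tcp_pos: [485.8, 49.3, 55.0]
eef_rot: [0.001, 0.994, 0.107, 0.0]
contact_force: [5.3, -0.7, -11.2]
gripper_width: 0.257
grip_force: 30.0
```

```bash
python3 next.py "[3,[-0.015,-0.03,-0.033],0.057,0.02,12.1]"
```

```text
t 13.675 s 22.8 tilt 0.0756 px 73 len 85
t 13.725 s 22.8 tilt 0.0762 px 71 len 85
t 13.775 s 22.8 tilt 0.0762 px 73 len 85
F [  5.9  -0.9 -10. ] w 0.259 g 30.0 z 55.1
fit c 2.92 d -2.848 s_eq(T) 22.5  now th 0.075 w -0.014 sl 22.9 cmd 22.8 res mrad [ 1.5  2.   0.8  1.1 -0.6 -1.3]
rows tool-y [0.023, 0.019, 0.009, 0.001, -0.002, -0.002, 0.0, 0.003]
pred th [0.074 0.074 0.072 0.069 0.065 0.062 0.06  0.058 0.058 0.057 0.057 0.057
 0.057] w [-0.01 -0.01 -0.02 -0.03 -0.03 -0.02 -0.01 -0.01 -0.   -0.   -0.   -0.
  0.  ]
```

>>> step_arm([
  [[0,0.024,0],[0,0,0],1],
  [[0,0.022,0],[0,0,0],1],
  [[0,0.012,0],[0,0,0],1],
  [[0,0.004,0],[0,0,0],1],
])

```text
time_s: 14.32
tcp_pos: [485.9, 49.0, 55.1]
eef_rot: [0.001, 0.994, 0.107, 0.0]
contact_force: [5.4, -0.8, -9.6]
gripper_width: 0.256
grip_force: 30.0
```

```bash
python3 next.py "[3,[0.024,0.022,0.012,0.004],0.057,0.02,12.6]"
```

```text
t 14.325 s 22.5 tilt 0.0930 px 70 len 85
t 14.375 s 22.6 tilt 0.0953 px 72 len 85
t 14.425 s 22.5 tilt 0.0994 px 73 len 85
F [ 6.2 -0.7 -9.3] w 0.254 g 30.0 z 55.1
fit c 1.81 d -2.706 s_eq(T) 21.8  now th 0.098 w 0.051 sl 22.5 cmd 22.5 res mrad [ 1.9  1.3  1.8  0.5  0.1 -1.5]
rows tool-y [0.098, 0.081, 0.035, 0.0, -0.015, -0.016, -0.007, 0.006]
pred th [0.101 0.109 0.109 0.1   0.087 0.075 0.067 0.062 0.059 0.058 0.057 0.057
 0.057] w [ 0.06  0.04 -0.03 -0.09 -0.1  -0.09 -0.06 -0.03 -0.01 -0.01 -0.   -0.
  0.  ]
```

>>> step_arm([
  [[0,0.11,0],[0,0,0],1],
  [[0,0.095,0],[0,0,0],1],
  [[0,0.045,0],[0,0,0],1],
])

```text
time_s: 14.85
tcp_pos: [486.7, 45.2, 55.1]
eef_rot: [0.001, 0.994, 0.106, 0.0]
contact_force: [6.0, -1.1, -9.6]
gripper_width: 0.252
grip_force: 30.0
```

```bash
python3 next.py "[3,[0.11,0.095,0.045],0.057,0.02,13.1]"
```

```text
t 14.850 s 18.5 tilt 0.0961 px 71 len 85
t 14.900 s 19.5 tilt 0.0912 px 68 len 85
t 14.950 s 19.5 tilt 0.0843 px 73 len 85
F [ 5.1  0.6 -9.3] w 0.258 g 30.0 z 55.1
fit c 1.67 d -2.685 s_eq(T) 21.7  now th 0.084 w -0.148 sl 19.2 cmd 19.5 res mrad [-0.3 -0.5 -2.   1.5 -0.  -0.4]
rows tool-y [-0.107, -0.107, -0.072, -0.039, -0.019, -0.014, -0.017, -0.027]
pred th [0.074 0.053 0.04  0.036 0.04  0.046 0.051 0.054 0.056 0.056 0.057 0.057
 0.057] w [-0.16 -0.15 -0.07  0.    0.04  0.05  0.03  0.02  0.01  0.    0.    0.
 -0.  ]
```

>>> step_arm([
  [[0,-0.1,0],[0,0,0],1],
  [[0,-0.095,0],[0,0,0],1],
  [[0,-0.055,0],[0,0,0],1],
])

```text
time_s: 15.38
tcp_pos: [485.3, 51.8, 55.0]
eef_rot: [-0.001, 0.994, 0.108, -0.0]
contact_force: [4.2, 2.2, -9.8]
gripper_width: 0.257
grip_force: 30.0
```

```bash
python3 next.py "[3,[-0.1,-0.095,-0.055],0.057,0.02,13.1]"
```

```text
t 15.375 s 25.3 tilt 0.0519 px 73 len 85
t 15.425 s 24.5 tilt 0.0561 px 72 len 85
t 15.475 s 24.5 tilt 0.0609 px 69 len 85
F [ 5.9  2.6 -9. ] w 0.257 g 30.0 z 55.1
fit c 2.63 d -2.747 s_eq(T) 21.8  now th 0.056 w 0.041 sl 24.5 cmd 24.5 res mrad [ 5.4  5.1  6.1  1.7 -1.6 -4.6]
rows tool-y [0.082, 0.086, 0.063, 0.041, 0.028, 0.024, 0.026, 0.033]
pred th [0.06  0.069 0.075 0.075 0.071 0.066 0.062 0.06  0.058 0.058 0.057 0.057
 0.057] w [ 0.06  0.07  0.03 -0.02 -0.04 -0.04 -0.03 -0.02 -0.01 -0.   -0.   -0.
  0.  ]
```

Run:
```python
import json,numpy as np,ctl
from scipy.optimize import least_squares
cmd=np.array(json.load(open("cmd.json")));L=np.array(json.load(open("log.json")));L=L[L[:,0]>10.6]
t=np.arange(L[0,0],L[-1,0]+.03,.0125)
def run(q,step):
    ct,cs=cmd.T
    if step: u=np.array([cs[min(np.searchsorted(ct,x+1e-6),len(cs)-1)] for x in t])
    else:u=np.interp(t,ct,cs)
    # chain windows: each obs group restarts theta,w ; parameters global a,tau,c,d
    a,tau,c,d=q[:4];groups=[i for i in range(len(L)) if i==0 or L[i,0]-L[i-1,0]>.06]
    r=[];x,w=q[4],q[5];sl=29.4;k=0;th=[]
    for v in u:
        th.append(x);sl+=.0125/tau*(v-sl);w+=.0125*(a*sl+c*x+d);x+=.0125*w
    return np.interp(L[:,0],t,th)-L[:,2]
for step in(0,1):
    f=lambda q:np.r_[run(q,step)/.002,(q[2]-2.7)/1.2,(q[0]-.119)/.02,(q[1]-.05)/.03]
    r=least_squares(f,[.119,.05,2.2,-2.75,-.275,.14],x_scale=[.1,.05,1,1,.1,.1],bounds=([.05,.013,-1,-5,-1,-1],[.3,.3,8,0,1,1]),loss="soft_l1")
    q=r.x;e=run(q,step);print(step,q.round(4),"rms mrad",1e3*np.std(e),(e[-9:]*1e3).round(1))
```

```text
0 [ 0.1389  0.013   3.293  -3.251  -0.2791  0.1925] rms mrad 6.1323206051128 [ 6.2  6.9  6.5 10.3  8.5  8.1  0.6 -2.5 -5.5]
1 [ 0.1593  0.0575  3.4345 -3.7006 -0.2767  0.1466] rms mrad 6.404908971869079 [10.7 12.3 12.8 11.5  8.7  7.   0.4 -2.  -4.1]
```

```bash
sed -i 's/A=.1193;TAU=.05/A=.138;TAU=.03/;s/q\[3\]-2.7)/q[3]-3.0)/;s|+3.2)/.3|+3.7)/.3|' ctl.py
for t in 13.1 14.3 14.8; do python3 next.py "[0,[],0.057,0.02,$t]";done
```

```text
fit c 3.61 d -3.224 s_eq(T) 21.9  now th 0.057 w 0.058 sl 24.5 cmd 24.5 res mrad [ 6.   4.9  5.1  1.  -1.5 -3.8]
rows tool-y [0.088, 0.087, 0.06, 0.037, 0.025, 0.023, 0.026, 0.032]
pred th [0.062 0.073 0.078 0.077 0.071 0.066 0.062 0.059 0.058 0.058 0.057 0.057
 0.057] w [ 0.08  0.08  0.02 -0.03 -0.05 -0.04 -0.03 -0.01 -0.01 -0.   -0.   -0.
  0.  ]
fit c 2.42 d -3.056 s_eq(T) 21.1  now th 0.061 w 0.100 sl 24.5 cmd 24.5 res mrad [ 1.  -0.4 -0.4  0.6 -0.1 -0.4]
rows tool-y [0.129, 0.122, 0.079, 0.043, 0.027, 0.025, 0.031, 0.041]
pred th [0.068 0.085 0.093 0.089 0.08  0.07  0.064 0.06  0.059 0.058 0.057 0.057
 0.057] w [ 0.13  0.12  0.02 -0.06 -0.08 -0.07 -0.04 -0.02 -0.01 -0.01 -0.   -0.
  0.  ]
fit c 2.48 d -3.062 s_eq(T) 21.2  now th 0.061 w 0.099 sl 24.5 cmd 24.5 res mrad [ 0.8 -0.5 -0.5  0.7 -0.1 -0.4]
rows tool-y [0.128, 0.122, 0.078, 0.043, 0.027, 0.025, 0.03, 0.041]
pred th [0.068 0.085 0.093 0.089 0.08  0.07  0.064 0.06  0.059 0.058 0.057 0.057
 0.057] w [ 0.13  0.12  0.02 -0.06 -0.08 -0.07 -0.04 -0.02 -0.01 -0.01 -0.   -0.
  0.  ]
```

Shorter windows fit well, so I'll use those.

>>> step_arm([
  [[0,0.128,0],[0,0,0],1],
  [[0,0.12,0],[0,0,0],1],
  [[0,0.075,0],[0,0,0],1],
])

```text
time_s: 15.9
tcp_pos: [487.1, 43.6, 55.1]
eef_rot: [0.001, 0.994, 0.107, 0.0]
contact_force: [6.2, -1.0, -9.5]
gripper_width: 0.258
grip_force: 30.0
```

```bash
python3 next.py "[3,[0.128,0.12,0.075],0.057,0.02,14.8]"
```

```text
t 15.900 s 17.0 tilt 0.0508 px 75 len 85
t 15.950 s 17.8 tilt 0.0432 px 76 len 85
t 16.000 s 17.8 tilt 0.0322 px 72 len 85
F [ 5.  -0.1 -9.9] w 0.254 g 30.0 z 55.0
fit c 2.24 d -3.195 s_eq(T) 22.2  now th 0.032 w -0.235 sl 17.8 cmd 17.8 res mrad [ 2.1 -0.3 -2.7  1.6 -0.4 -0.5]
rows tool-y [-0.254, -0.225, -0.125, -0.049, -0.017, -0.015, -0.029, -0.052]
pred th [ 0.015 -0.019 -0.031 -0.018  0.005  0.027  0.042  0.05   0.053  0.055
  0.056  0.057  0.057] w [-0.28 -0.22  0.01  0.16  0.19  0.15  0.09  0.04  0.02  0.01  0.01  0.
 -0.  ]
```

```bash
python3 - <<'E'
s=open("ctl.py").read()
s=s.replace("v=np.r_[s0,k];return np.interp(np.arange(N)*DT,lead*DT+.125*np.arange(K+1),v)",
"v=np.r_[s0,k[:NR],k[NR-1:]];tk=np.r_[.125*np.arange(NR+1),.125*np.arange(NR,K+1)+.15];return np.interp(np.arange(N)*DT,lead*DT+tk,v)")
s=s.replace("lead=4,","lead=4,NR=4,")
open("ctl.py","w").write(s)
E
sed -i 's/wr=wr,wv=wv)/wr=wr,wv=wv,NR=NR)/;s/wv=.25)/wv=.25,NR=4)/' next.py
for w in 0.006 0.01 0.02; do python3 next.py "[0,[],0.057,$w,14.8]";done;python3 next.py "[0,[],0.057,0.006,15.3]"
```

```text
fit c 2.24 d -3.195 s_eq(T) 22.2  now th 0.032 w -0.235 sl 17.8 cmd 17.8 res mrad [ 2.1 -0.3 -2.7  1.6 -0.4 -0.5]
rows tool-y [-0.423, -0.122, 0.01, -0.024, -0.053, -0.054, -0.048, -0.055]
pred th [ 0.015 -0.014 -0.005  0.019  0.037  0.047  0.051  0.054  0.055  0.056
  0.057  0.057  0.057] w [-0.28 -0.12  0.18  0.18  0.11  0.06  0.02  0.02  0.01  0.    0.    0.
 -0.  ]
fit c 2.24 d -3.195 s_eq(T) 22.2  now th 0.032 w -0.235 sl 17.8 cmd 17.8 res mrad [ 2.1 -0.3 -2.7  1.6 -0.4 -0.5]
rows tool-y [-0.344, -0.191, -0.047, -0.013, -0.04, -0.051, -0.051, -0.055]
pred th [ 0.015 -0.016 -0.016  0.005  0.028  0.043  0.05   0.053  0.055  0.056
  0.056  0.057  0.057] w [-0.28 -0.17  0.11  0.2   0.16  0.09  0.04  0.02  0.01  0.    0.    0.
 -0.  ]
fit c 2.24 d -3.195 s_eq(T) 22.2  now th 0.032 w -0.235 sl 17.8 cmd 17.8 res mrad [ 2.1 -0.3 -2.7  1.6 -0.4 -0.5]
rows tool-y [-0.257, -0.226, -0.12, -0.034, -0.025, -0.03, -0.041, -0.054]
pred th [ 0.015 -0.019 -0.03  -0.017  0.005  0.025  0.04   0.05   0.054  0.056
  0.056  0.057  0.057] w [-0.28 -0.22  0.01  0.16  0.18  0.14  0.1   0.06  0.02  0.01  0.    0.
 -0.  ]
fit c 2.13 d -3.233 s_eq(T) 22.5  now th 0.031 w -0.249 sl 17.8 cmd 17.8 res mrad [ 1.6 -0.2 -2.1  2.2 -0.3 -1.1]
rows tool-y [-0.445, -0.129, 0.01, -0.026, -0.057, -0.058, -0.052, -0.059]
pred th [ 0.014 -0.017 -0.008  0.017  0.036  0.046  0.051  0.053  0.055  0.056
  0.057  0.057  0.057] w [-0.29 -0.13  0.18  0.19  0.11  0.06  0.02  0.02  0.01  0.    0.    0.
 -0.  ]
```

>>> step_arm([
  [[0,-0.36,0],[0,0,0],1],
  [[0,-0.16,0],[0,0,0],1],
  [[0,-0.04,0],[0,0,0],1],
  [[0,-0.035,0],[0,0,0],1],
])

```text
time_s: 16.55
tcp_pos: [486.4, 46.4, 55.1]
eef_rot: [0.0, 0.994, 0.106, 0.0]
contact_force: [5.9, -0.2, -9.3]
gripper_width: 0.257
grip_force: 30.0
```

```bash
python3 next.py "[3,[-0.36,-0.16,-0.04,-0.035],0.057,0.01,15.3]"
```

```text
t 16.550 s 19.8 tilt 0.0613 px 68 len 85
t 16.600 s 19.9 tilt 0.0671 px 72 len 85
t 16.650 s 19.9 tilt 0.0753 px 74 len 85
F [ 5.1 -1.  -9.1] w 0.255 g 30.0 z 55.1
fit c 2.26 d -3.111 s_eq(T) 21.6  now th 0.079 w 0.217 sl 19.9 cmd 19.9 res mrad [ 1.2  0.2  1.4 -5.2  0.5  3.4]
rows tool-y [0.174, 0.057, -0.035, -0.051, -0.032, -0.025, -0.025, -0.023]
pred th [0.092 0.111 0.108 0.092 0.077 0.067 0.062 0.059 0.058 0.058 0.057 0.057
 0.057] w [ 0.21  0.09 -0.1  -0.14 -0.11 -0.06 -0.03 -0.01 -0.01 -0.   -0.   -0.
  0.  ]
```

>>> step_arm([
  [[0,0.105,0],[0,0,0],1],
  [[0,0.035,0],[0,0,0],1],
  [[0,-0.02,0],[0,0,0],1],
  [[0,-0.025,0],[0,0,0],1],
])

```text
time_s: 17.2
tcp_pos: [486.0, 48.6, 55.1]
eef_rot: [0.001, 0.994, 0.107, 0.0]
contact_force: [4.9, -0.1, -8.7]
gripper_width: 0.259
grip_force: 30.0
```

```bash
python3 next.py "[3,[0.105,0.035,-0.02,-0.025],0.057,0.01,15.8]"; python3 next.py "[0,[],0.057,0.01,16.5]"
```

```text
t 17.200 s 22.1 tilt 0.0732 px 73 len 85
t 17.250 s 22.1 tilt 0.0694 px 74 len 85
t 17.300 s 22.0 tilt 0.0669 px 71 len 85
F [ 5.2  0.  -9.6] w 0.254 g 30.0 z 55.1
fit c 2.48 d -3.231 s_eq(T) 22.4  now th 0.064 w -0.120 sl 22.0 cmd 22.0 res mrad [-3.6  0.5  1.5  2.8  0.7 -2.8]
rows tool-y [-0.094, -0.048, -0.005, 0.006, -0.001, -0.003, -0.004, -0.004]
pred th [0.057 0.043 0.04  0.045 0.05  0.054 0.056 0.056 0.057 0.057 0.057 0.057
 0.057] w [-0.12 -0.08  0.01  0.05  0.04  0.02  0.01  0.    0.    0.    0.    0.
 -0.  ]
fit c 2.52 d -3.049 s_eq(T) 21.1  now th 0.067 w -0.058 sl 22.0 cmd 22.0 res mrad [-0.2  0.8 -0.7 -0.   0.3 -0.2]
rows tool-y [-0.006, 0.004, 0.011, 0.013, 0.012, 0.012, 0.012, 0.012]
pred th [0.063 0.059 0.057 0.057 0.057 0.057 0.057 0.057 0.057 0.057 0.057 0.057
 0.057] w [-0.05 -0.03 -0.01  0.    0.    0.   -0.   -0.   -0.   -0.   -0.   -0.
  0.  ]
```

>>> step_arm([
  [[0,-0.012,0],[0,0,0],1],
  [[0,0,0],[0,0,0],1],
  [[0,0.008,0],[0,0,0],1],
  [[0,0.01,0],[0,0,0],1],
])

```text
time_s: 17.85
tcp_pos: [485.9, 49.0, 55.1]
eef_rot: [-0.0, 0.994, 0.107, 0.0]
contact_force: [3.9, 3.2, -8.9]
gripper_width: 0.258
grip_force: 30.0
```

```bash
python3 next.py "[3,[-0.012,0.0,0.008,0.01],0.057,0.01,16.5]"; python3 next.py "[0,[],0.057,0.01,17.15]"
```

```text
t 17.850 s 22.5 tilt 0.0420 px 72 len 85
t 17.900 s 22.5 tilt 0.0415 px 71 len 85
t 17.950 s 22.5 tilt 0.0404 px 69 len 85
F [ 5.1  3.2 -8.6] w 0.256 g 30.0 z 55.1
fit c 2.45 d -3.090 s_eq(T) 21.4  now th 0.040 w -0.026 sl 22.4 cmd 22.5 res mrad [ 0.5  0.2 -1.1  0.9 -0.2 -0.5]
rows tool-y [-0.026, 0.003, 0.022, 0.022, 0.017, 0.015, 0.015, 0.014]
pred th [0.039 0.038 0.041 0.047 0.051 0.054 0.056 0.056 0.057 0.057 0.057 0.057
 0.057] w [-0.02  0.01  0.04  0.04  0.03  0.02  0.01  0.    0.    0.    0.    0.
 -0.  ]
fit c 2.43 d -3.088 s_eq(T) 21.4  now th 0.040 w -0.026 sl 22.4 cmd 22.5 res mrad [ 0.6  0.2 -1.1  0.9 -0.2 -0.5]
rows tool-y [-0.025, 0.004, 0.022, 0.022, 0.017, 0.015, 0.015, 0.014]
pred th [0.039 0.038 0.042 0.047 0.051 0.054 0.056 0.056 0.057 0.057 0.057 0.057
 0.057] w [-0.02  0.01  0.04  0.04  0.03  0.02  0.01  0.    0.    0.    0.    0.
 -0.  ]
```

>>> step_arm([
  [[0,-0.022,0],[0,0,0],1],
  [[0,-0.006,0],[0,0,0],1],
  [[0,0.013,0],[0,0,0],1],
  [[0,0.014,0],[0,0,0],1],
])

```text
time_s: 18.5
tcp_pos: [486.1, 47.9, 55.1]
eef_rot: [-0.0, 0.994, 0.107, 0.0]
contact_force: [3.3, 2.4, -8.5]
gripper_width: 0.256
grip_force: 30.0
```

```bash
python3 next.py "[3,[-0.022,-0.006,0.013,0.014],0.057,0.01,17.15]"; python3 next.py "[0,[],0.057,0.01,17.8]"
```

```text
t 18.500 s 21.4 tilt 0.0297 px 69 len 85
t 18.550 s 21.4 tilt 0.0271 px 67 len 85
t 18.600 s 21.4 tilt 0.0260 px 65 len 85
F [ 3.9  2.2 -8.6] w 0.256 g 30.0 z 55.0
fit c 2.43 d -3.151 s_eq(T) 21.8  now th 0.026 w -0.028 sl 21.4 cmd 21.4 res mrad [ 1.8 -0.1 -1.5 -1.   0.6  0.4]
rows tool-y [-0.09, -0.037, 0.005, 0.011, 0.0, -0.003, -0.003, -0.005]
pred th [0.024 0.021 0.026 0.036 0.045 0.051 0.054 0.055 0.056 0.057 0.057 0.057
 0.057] w [-0.04 -0.    0.07  0.08  0.06  0.04  0.02  0.01  0.    0.    0.    0.
 -0.  ]
fit c 2.20 d -3.214 s_eq(T) 22.4  now th 0.025 w -0.052 sl 21.4 cmd 21.4 res mrad [ 0.6 -0.2 -0.6  0.   0.7 -0.6]
rows tool-y [-0.123, -0.056, -0.001, 0.008, -0.005, -0.01, -0.01, -0.012]
pred th [0.022 0.015 0.02  0.032 0.043 0.05  0.054 0.055 0.056 0.056 0.057 0.057
 0.057] w [-0.07 -0.02  0.08  0.1   0.07  0.04  0.02  0.01  0.01  0.    0.    0.
 -0.  ]
```

>>> step_arm([
  [[0,-0.105,0],[0,0,0],1],
  [[0,-0.045,0],[0,0,0],1],
  [[0,0,0],[0,0,0],1],
  [[0,-0.003,0],[0,0,0],1],
])

```text
time_s: 19.15
tcp_pos: [486.2, 47.5, 55.1]
eef_rot: [0.0, 0.994, 0.107, 0.0]
contact_force: [5.4, 0.9, -9.0]
gripper_width: 0.257
grip_force: 30.0
```

```bash
python3 next.py "[3,[-0.105,-0.045,0.0,-0.003],0.057,0.01,17.8]"; python3 next.py "[0,[],0.057,0.01,18.45]"
```

```text
t 19.150 s 20.9 tilt 0.0322 px 72 len 85
t 19.200 s 20.9 tilt 0.0331 px 74 len 85
t 19.250 s 20.9 tilt 0.0335 px 75 len 85
F [ 5.4  0.2 -8.6] w 0.257 g 30.0 z 55.1
fit c 2.21 d -3.209 s_eq(T) 22.3  now th 0.034 w 0.022 sl 20.9 cmd 20.9 res mrad [ 0.1  0.8 -0.4 -1.  -0.1  0.8]
rows tool-y [-0.058, -0.034, -0.012, -0.009, -0.015, -0.017, -0.017, -0.018]
pred th [0.035 0.035 0.039 0.045 0.05  0.053 0.055 0.056 0.057 0.057 0.057 0.057
 0.057] w [ 0.01  0.01  0.04  0.05  0.03  0.02  0.01  0.    0.    0.    0.    0.
 -0.  ]
fit c 2.16 d -3.237 s_eq(T) 22.6  now th 0.034 w 0.012 sl 20.9 cmd 20.9 res mrad [-0.5  0.7 -0.1 -0.5 -0.   0.4]
rows tool-y [-0.072, -0.042, -0.015, -0.01, -0.017, -0.019, -0.019, -0.021]
pred th [0.034 0.033 0.036 0.043 0.049 0.053 0.055 0.056 0.056 0.057 0.057 0.057
 0.057] w [-0.01  0.    0.05  0.05  0.04  0.02  0.01  0.01  0.    0.    0.    0.
 -0.  ]
```

>>> step_arm([
  [[0,-0.07,0],[0,0,0],1],
  [[0,-0.04,0],[0,0,0],1],
  [[0,-0.014,0],[0,0,0],1],
  [[0,-0.013,0],[0,0,0],1],
  [[0,-0.017,0],[0,0,0],1],
])

```text
time_s: 19.92
tcp_pos: [485.9, 49.1, 55.1]
eef_rot: [0.0, 0.994, 0.107, 0.0]
contact_force: [5.1, 0.9, -8.8]
gripper_width: 0.251
grip_force: 30.0
```

```bash
python3 next.py "[3,[-0.07,-0.04,-0.014,-0.013,-0.017],0.057,0.01,18.45]"; python3 next.py "[0,[],0.057,0.01,19.1]"
```

```text
t 19.925 s 22.5 tilt 0.0669 px 71 len 85
t 19.975 s 22.5 tilt 0.0689 px 73 len 85
t 20.025 s 22.5 tilt 0.0751 px 71 len 85
F [ 5.4  1.2 -8.1] w 0.256 g 30.0 z 55.1
fit c 2.33 d -3.213 s_eq(T) 22.3  now th 0.074 w 0.070 sl 22.5 cmd 22.5 res mrad [-1.  -0.1  0.8  0.   1.4 -1.3]
rows tool-y [0.092, 0.039, -0.005, -0.012, -0.003, 0.001, 0.001, 0.002]
pred th [0.078 0.086 0.083 0.075 0.067 0.062 0.059 0.058 0.058 0.057 0.057 0.057
 0.057] w [ 0.07  0.03 -0.05 -0.07 -0.05 -0.03 -0.01 -0.01 -0.   -0.   -0.   -0.
  0.  ]
fit c 2.30 d -3.161 s_eq(T) 22.0  now th 0.075 w 0.090 sl 22.5 cmd 22.5 res mrad [ 0.  -0.   0.  -0.9  1.3 -0.5]
rows tool-y [0.119, 0.054, -0.0, -0.011, 0.001, 0.005, 0.005, 0.006]
pred th [0.081 0.091 0.088 0.079 0.069 0.063 0.06  0.059 0.058 0.057 0.057 0.057
 0.057] w [ 0.1   0.05 -0.06 -0.08 -0.06 -0.04 -0.02 -0.01 -0.   -0.   -0.   -0.
  0.  ]
```

>>> step_arm([
  [[0,0.105,0],[0,0,0],1],
  [[0,0.045,0],[0,0,0],1],
  [[0,0,0],[0,0,0],1],
  [[0,-0.005,0],[0,0,0],1],
])

```text
time_s: 20.58
tcp_pos: [486.0, 48.6, 55.1]
eef_rot: [0.001, 0.994, 0.107, 0.0]
contact_force: [6.3, -1.2, -8.9]
gripper_width: 0.26
grip_force: 30.0
```

```bash
python3 next.py "[3,[0.105,0.045,0.0,-0.005],0.057,0.01,19.1]"; python3 next.py "[0,[],0.057,0.01,19.9]"
```

```text
t 20.575 s 22.0 tilt 0.0689 px 73 len 85
t 20.625 s 22.0 tilt 0.0680 px 72 len 85
t 20.675 s 22.0 tilt 0.0669 px 71 len 85
F [ 4.9  0.4 -9.5] w 0.255 g 30.0 z 55.1
fit c 2.29 d -3.180 s_eq(T) 22.1  now th 0.065 w -0.053 sl 22.1 cmd 22.0 res mrad [-0.8  1.1 -1.   2.   0.1 -1.5]
rows tool-y [-0.029, -0.016, -0.003, 0.002, 0.0, -0.001, -0.001, -0.001]
pred th [0.062 0.056 0.054 0.055 0.056 0.056 0.057 0.057 0.057 0.057 0.057 0.057
 0.057] w [-0.05 -0.04 -0.01  0.01  0.01  0.    0.    0.    0.    0.    0.    0.
 -0.  ]
fit c 2.35 d -3.124 s_eq(T) 21.7  now th 0.066 w -0.032 sl 22.1 cmd 22.0 res mrad [ 0.3  1.2 -1.8  1.  -0.  -0.7]
rows tool-y [-0.0, 0.001, 0.002, 0.004, 0.004, 0.004, 0.004, 0.005]
pred th [0.064 0.062 0.06  0.059 0.058 0.058 0.057 0.057 0.057 0.057 0.057 0.057
 0.057] w [-0.03 -0.02 -0.01 -0.01 -0.   -0.   -0.   -0.   -0.   -0.   -0.   -0.
  0.  ]
```

>>> step_arm([
  [[0,-0.008,0],[0,0,0],1],
  [[0,-0.005,0],[0,0,0],1],
  [[0,0,0],[0,0,0],1],
  [[0,0.003,0],[0,0,0],1],
  [[0,0.003,0],[0,0,0],1],
])

```text
time_s: 21.35
tcp_pos: [485.9, 48.9, 55.1]
eef_rot: [0.0, 0.994, 0.107, 0.0]
contact_force: [4.8, 0.9, -8.7]
gripper_width: 0.255
grip_force: 30.0
```

```bash
python3 next.py "[3,[-0.008,-0.005,0.0,0.003,0.003],0.057,0.01,19.9]"; python3 next.py "[0,[],0.057,0.01,20.5]"
```

```text
t 21.350 s 22.4 tilt 0.0426 px 75 len 85
t 21.400 s 22.4 tilt 0.0425 px 73 len 85
t 21.450 s 22.4 tilt 0.0415 px 71 len 85
F [ 4.8  1.7 -9. ] w 0.26 g 30.0 z 55.1
fit c 2.25 d -3.158 s_eq(T) 22.0  now th 0.041 w -0.033 sl 22.3 cmd 22.4 res mrad [ 1.5 -0.2 -1.5  1.3 -0.2 -0.8]
rows tool-y [-0.046, -0.013, 0.012, 0.015, 0.008, 0.006, 0.006, 0.005]
pred th [0.039 0.036 0.039 0.045 0.05  0.054 0.055 0.056 0.057 0.057 0.057 0.057
 0.057] w [-0.03 -0.    0.04  0.05  0.04  0.02  0.01  0.    0.    0.    0.    0.
 -0.  ]
fit c 2.24 d -3.165 s_eq(T) 22.0  now th 0.041 w -0.036 sl 22.3 cmd 22.4 res mrad [ 1.3 -0.2 -1.4  1.5 -0.2 -1. ]
rows tool-y [-0.051, -0.015, 0.011, 0.014, 0.008, 0.005, 0.006, 0.005]
pred th [0.038 0.035 0.038 0.045 0.05  0.053 0.055 0.056 0.057 0.057 0.057 0.057
 0.057] w [-0.04 -0.01  0.04  0.05  0.04  0.02  0.01  0.    0.    0.    0.    0.
 -0.  ]
```

>>> step_arm([
  [[0,-0.048,0],[0,0,0],1],
  [[0,-0.016,0],[0,0,0],1],
  [[0,0.008,0],[0,0,0],1],
  [[0,0.01,0],[0,0,0],1],
  [[0,0.007,0],[0,0,0],1],
])

```text
time_s: 22.12
tcp_pos: [485.9, 48.8, 55.1]
eef_rot: [-0.0, 0.994, 0.107, 0.0]
contact_force: [5.3, 1.7, -9.6]
gripper_width: 0.255
grip_force: 30.0
```

```bash
python3 next.py "[3,[-0.048,-0.016,0.008,0.01,0.007],0.057,0.01,20.5]"; python3 next.py "[0,[],0.057,0.01,21.3]"; echo; python3 next.py "[0,[],0.2,0.03,21.3,0.6]";python3 next.py "[0,[],0.15,0.03,21.3,0.6]"
```

```text
t 22.125 s 22.3 tilt 0.0637 px 68 len 85
t 22.175 s 22.3 tilt 0.0658 px 69 len 85
t 22.225 s 22.3 tilt 0.0668 px 71 len 85
F [ 4.1  2.1 -9.2] w 0.254 g 30.0 z 55.1
fit c 2.21 d -3.150 s_eq(T) 21.9  now th 0.068 w 0.058 sl 22.2 cmd 22.3 res mrad [ 1.4 -0.  -0.5 -1.2 -0.5  1.3]
rows tool-y [0.075, 0.034, -0.0, -0.007, 0.0, 0.003, 0.003, 0.004]
pred th [0.072 0.078 0.077 0.071 0.065 0.061 0.059 0.058 0.058 0.057 0.057 0.057
 0.057] w [ 0.06  0.03 -0.04 -0.05 -0.04 -0.02 -0.01 -0.   -0.   -0.   -0.   -0.
  0.  ]
fit c 2.20 d -3.207 s_eq(T) 22.3  now th 0.067 w 0.036 sl 22.2 cmd 22.3 res mrad [ 0.  -0.2  0.2 -0.1 -0.4  0.4]
rows tool-y [0.045, 0.017, -0.005, -0.009, -0.004, -0.002, -0.002, -0.001]
pred th [0.069 0.073 0.071 0.067 0.062 0.06  0.058 0.058 0.057 0.057 0.057 0.057
 0.057] w [ 0.04  0.01 -0.03 -0.04 -0.03 -0.02 -0.01 -0.   -0.   -0.   -0.   -0.
  0.  ]

fit c 2.20 d -3.207 s_eq(T) 20.1  now th 0.067 w 0.036 sl 22.2 cmd 22.3 res mrad [ 0.  -0.2  0.2 -0.1 -0.4  0.4]
rows tool-y [-0.058, -0.024, 0.014, 0.033, 0.033, 0.034, 0.038, 0.037]
pred th [0.069 0.076 0.09  0.109 0.128 0.144 0.158 0.169 0.178 0.185 0.189 0.191
 0.192] w [ 0.04  0.07  0.14  0.16  0.15  0.12  0.1   0.08  0.06  0.04  0.03  0.01
 -0.01]
fit c 2.20 d -3.207 s_eq(T) 20.9  now th 0.067 w 0.036 sl 22.2 cmd 22.3 res mrad [ 0.  -0.2  0.2 -0.1 -0.4  0.4]
rows tool-y [-0.028, -0.009, 0.011, 0.021, 0.021, 0.022, 0.024, 0.023]
pred th [0.069 0.075 0.084 0.096 0.107 0.117 0.125 0.132 0.137 0.141 0.144 0.145
 0.145] w [ 0.04  0.06  0.09  0.1   0.09  0.07  0.06  0.05  0.04  0.03  0.02  0.01
 -0.  ]
```

Balanced inside the band for about 10 s, so now I'll lower the tray slowly to the left stop.

>>> step_arm([
  [[0,-0.055,0],[0,0,0],1],
  [[0,-0.024,0],[0,0,0],1],
  [[0,0.014,0],[0,0,0],1],
  [[0,0.033,0],[0,0,0],1],
])

```text
time_s: 22.78
tcp_pos: [486.4, 46.6, 55.1]
eef_rot: [-0.0, 0.994, 0.107, 0.0]
contact_force: [5.1, 2.9, -7.0]
gripper_width: 0.262
grip_force: 30.0
```

```bash
python3 next.py "[3,[-0.055,-0.024,0.014,0.033],0.2,0.02,21.3,0.4]"; python3 next.py "[0,[],0.24,0.03,22,0.4]"
```

```text
t 22.775 s 20.0 tilt 0.1364 px 69 len 86
t 22.825 s 19.8 tilt 0.1439 px 73 len 86
t 22.875 s 19.8 tilt 0.1508 px 72 len 86
F [ 4.7  2.1 -8.9] w 0.259 g 30.0 z 55.1
fit c 2.16 d -3.181 s_eq(T) 19.9  now th 0.152 w 0.156 sl 19.8 cmd 19.8 res mrad [-0.4 -0.2  1.  -1.  -0.2  0.9]
rows tool-y [0.041, 0.03, 0.012, -0.0, -0.001, -0.001, -0.0, -0.001]
pred th [0.161 0.178 0.188 0.193 0.195 0.196 0.197 0.198 0.199 0.199 0.2   0.2
 0.2  ] w [ 0.15  0.12  0.06  0.02  0.01  0.01  0.01  0.01  0.    0.    0.    0.
 -0.  ]
fit c 2.13 d -3.182 s_eq(T) 19.3  now th 0.152 w 0.155 sl 19.8 cmd 19.8 res mrad [-0.5 -0.3  1.  -0.9 -0.2  0.8]
rows tool-y [0.007, 0.014, 0.016, 0.014, 0.012, 0.011, 0.01, 0.008]
pred th [0.161 0.178 0.194 0.206 0.216 0.224 0.229 0.233 0.236 0.237 0.238 0.239
 0.239] w [ 0.15  0.13  0.11  0.09  0.07  0.05  0.04  0.03  0.02  0.01  0.01  0.
 -0.  ]
```

>>> step_arm([
  [[0,0.015,0],[0,0,0],1],
  [[0,0.02,0],[0,0,0],1],
  [[0,0.02,0],[0,0,0],1],
  [[0,0.017,0],[0,0,0],1],
])

```text
time_s: 23.42
tcp_pos: [486.7, 45.1, 55.1]
eef_rot: [-0.0, 0.994, 0.107, 0.0]
contact_force: [5.1, 2.6, -8.4]
gripper_width: 0.252
grip_force: 30.0
```

```bash
python3 next.py "[3,[0.015,0.02,0.02,0.017],0.28,0.02,22.0,0.4]"; python3 next.py "[0,[],0.32,0.03,22.7,0.4]"
```

```text
t 23.425 s 18.5 tilt 0.2114 px 68 len 84
t 23.475 s 18.5 tilt 0.2163 px 67 len 84
t 23.525 s 18.5 tilt 0.2194 px 68 len 84
F [ 5.5  1.3 -7.8] w 0.258 g 30.0 z 55.1
fit c 2.38 d -3.202 s_eq(T) 18.4  now th 0.218 w 0.046 sl 18.5 cmd 18.5 res mrad [-1.2 -0.3  0.8  1.7 -0.3 -1. ]
rows tool-y [-0.041, -0.021, 0.002, 0.011, 0.008, 0.008, 0.008, 0.005]
pred th [0.221 0.226 0.234 0.245 0.255 0.263 0.269 0.273 0.276 0.277 0.278 0.279
 0.279] w [ 0.04  0.05  0.08  0.09  0.07  0.05  0.04  0.03  0.02  0.01  0.01  0.
 -0.  ]
fit c 2.35 d -3.114 s_eq(T) 17.1  now th 0.220 w 0.074 sl 18.5 cmd 18.5 res mrad [ 0.3 -0.2 -0.3  0.5 -0.5  0.1]
rows tool-y [-0.032, -0.013, 0.012, 0.028, 0.029, 0.028, 0.027, 0.022]
pred th [0.224 0.234 0.247 0.263 0.278 0.291 0.301 0.308 0.313 0.315 0.317 0.318
 0.318] w [ 0.07  0.09  0.12  0.13  0.11  0.09  0.07  0.05  0.03  0.02  0.01  0.
 -0.  ]
```

>>> step_arm([
  [[0,-0.03,0],[0,0,0],1],
  [[0,-0.012,0],[0,0,0],1],
  [[0,0.01,0],[0,0,0],1],
  [[0,0.022,0],[0,0,0],1],
])

```text
time_s: 24.08
tcp_pos: [487.0, 43.8, 55.1]
eef_rot: [-0.0, 0.994, 0.107, -0.0]
contact_force: [4.6, 3.5, -8.2]
gripper_width: 0.258
grip_force: 30.0
```

```bash
python3 next.py "[3,[-0.03,-0.012,0.01,0.022],0.33,0.02,22.7,0.4]"
```

```text
t 24.075 s 17.1 tilt 0.2615 px 67 len 84
t 24.125 s 17.0 tilt 0.2643 px 70 len 84
t 24.175 s 17.0 tilt 0.2675 px 71 len 85
F [ 4.6  2.9 -8.7] w 0.257 g 30.0 z 55.1
fit c 2.22 d -3.123 s_eq(T) 17.3  now th 0.268 w 0.055 sl 17.0 cmd 17.0 res mrad [ 0.9 -0.5 -0.5 -0.3  0.4 -0. ]
rows tool-y [-0.045, -0.027, -0.005, 0.005, 0.002, 0.002, 0.002, -0.002]
pred th [0.271 0.276 0.284 0.295 0.305 0.313 0.319 0.323 0.325 0.327 0.328 0.329
 0.329] w [ 0.04  0.05  0.08  0.09  0.07  0.06  0.04  0.03  0.02  0.01  0.01  0.
 -0.  ]
```

>>> step_arm([
  [[0,-0.045,0],[0,0,0],1],
  [[0,-0.03,0],[0,0,0],1],
  [[0,-0.012,0],[0,0,0],1],
  [[0,-0.005,0],[0,0,0],1],
  [[0,-0.01,0],[0,0,0],1],
])

```text
time_s: 24.85
tcp_pos: [486.9, 44.3, 55.1]
eef_rot: [-0.0, 0.994, 0.107, 0.0]
contact_force: [4.7, 1.7, -9.1]
gripper_width: 0.259
grip_force: 30.0
```

```bash
python3 next.py "[3,[-0.045,-0.03,-0.012,-0.005,-0.01],0.33,0.02,23.4,0.4]"
```

```text
t 24.850 s 17.6 tilt 0.3172 px 71 len 85
t 24.900 s 17.6 tilt 0.3152 px 73 len 85
t 24.950 s 17.6 tilt 0.3133 px 71 len 85
F [ 4.9  1.8 -8.9] w 0.255 g 30.0 z 55.1
fit c 1.88 d -3.052 s_eq(T) 17.6  now th 0.318 w 0.070 sl 17.6 cmd 17.6 res mrad [ 0.4  1.   0.5 -6.  -0.4  5.1]
rows tool-y [0.031, 0.021, 0.006, -0.002, -0.002, -0.001, -0.001, -0.0]
pred th [0.323 0.33  0.334 0.334 0.333 0.332 0.331 0.331 0.33  0.33  0.33  0.33
 0.33 ] w [ 0.07  0.05  0.01 -0.01 -0.01 -0.01 -0.   -0.   -0.   -0.   -0.   -0.
  0.  ]
```

>>> step_arm([
  [[0,-0.025,0],[0,0,0],1],
  [[0,-0.03,0],[0,0,0],1],
  [[0,-0.04,0],[0,0,0],1],
  [[0,-0.06,0],[0,0,0],1],
  [[0,-0.09,0],[0,0,0],1],
  [[0,-0.12,0],[0,0,0],1],
  [[0,-0.17,0],[0,0,0],1],
  [[0,-0.22,0],[0,0,0],1],
  [[0,-0.27,0],[0,0,0],1],
  [[0,-0.32,0],[0,0,0],1],
  [[0,-0.37,0],[0,0,0],1],
  [[0,-0.4,0],[0,0,0],1],
])

```text
time_s: 26.5
tcp_pos: [480.5, 74.1, 55.1]
eef_rot: [0.001, 0.994, 0.107, 0.0]
contact_force: [6.5, -1.2, -9.6]
gripper_width: 0.255
grip_force: 30.0
```

```bash
python3 obs.py 3
```

```text
t 26.500 s 48.1 tilt 0.3184 px 69 len 85
t 26.550 s 48.5 tilt 0.3186 px 68 len 85
t 26.600 s 48.5 tilt 0.3189 px 70 len 85
F [  6.   -0.3 -10. ] w 0.254 g 30.0 z 55.1
```

Resting on the left stop with the slide well past equilibrium. I'll release and retreat.

>>> step_arm([
  [[0,0,0],[0,0,0],0.2],
  [[0,0,0],[0,0,0],-0.2],
  [[0,0,0],[0,0,0],-0.5],
  [[0,0,0],[0,0,0],-0.5],
  [[0,0,0],[0,0,0],-0.5],
  [[0,0,0],[0,0,0],-0.5],
  [[0,0,0],[0,0,0],-0.5],
])

```text
time_s: 27.52
tcp_pos: [479.9, 75.7, 55.0]
eef_rot: [-0.0, 0.994, 0.107, -0.0]
contact_force: [0.2, 0.2, -0.1]
gripper_width: 0.747
grip_force: 0.0
```

>>> step_arm([
  [[0,0,-0.25],[0,0,0],-0.5],
  [[0,0,-0.5],[0,0,0],-0.5],
  [[0,0,-0.75],[0,0,0],-0.5],
  [[0,0,-1],[0,0,0],-0.5],
  [[0,0,-1],[0,0,0],-0.5],
  [[0,0,-1],[0,0,0],-0.5],
])

```text
time_s: 28.28
tcp_pos: [479.4, 75.7, 134.4]
eef_rot: [-0.0, 0.994, 0.107, -0.001]
contact_force: [-1.2, -0.9, -0.0]
gripper_width: 0.752
grip_force: 0.0
```

```bash
python3 obs.py 2
python3 - <<'E'
from vis import *
im=robot.camera("scene");o=np.hstack([im[180:360,130:530,::-1],cv2.resize(robot.camera("side")[140:345,180:420,::-1],(211,180))]);cv2.imwrite("pics/e.png",o)
E
```

```text
t 28.275 s 50.0 tilt 0.3189 px 70 len 85
t 28.325 s 49.9 tilt 0.3194 px 71 len 85
F [0.  0.1 0.1] w 0.754 g 0.0 z 134.2
```

View pics/e.png

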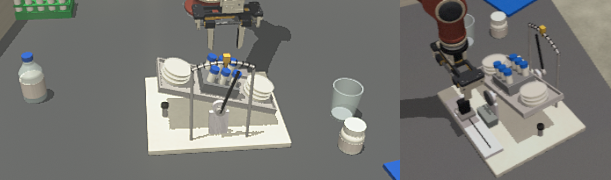

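The view shows the tray resting tipped left, the handle free of the gripper, and the bottle, beaker and jar in place.

```bash
python3 -c "
from plant import robot
print(robot.close_job())"
```

```text
the job is handed in; nothing more can be done
None
```

The job is handed in: I kept the tray within the index band for about 10 s by the camera readings, lowered it to the left stop at about 0.1 rad/s with a slight rebound, and let go, leaving it resting there with the glassware where it stood.

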